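# Square up the batch on the carousel and hold it at the scanner

## Task

Lay the two loose flat cartons from the bench squarely on top of the carton of the same size that already lies on the carousel, setting them down rather than dropping them, so that the three make one straight pile. Then turn the carousel until that pile is centred in front of the scanner's window with its outer end facing it, and keep hold of the carousel itself (not the goods) so that it cannot turn while the scan is taken: the program finishes while still holding it. The jars and the bottle ride along standing in their bays, and everything on the bench is left where it is.

Things in the scene. Friction and masses are not known exactly. Their poses are not given: they have to be found in the camera images.
- carousel: round grey turntable with black mat, 340 mm across, turns freely either way, no catch (friction 0.02 N m). Origin on its vertical axis at the mat's top, 45 mm above the bench; its yaw is the turning angle. Radial dividers 26 mm tall, 4 thick, 26 to 156 mm from the axis at 60, 180 and -60 degrees from its x make three bays; the cartons' bay lies along +x
- handle (a point): centre of the carousel's black cross handle, on the turning axis, 114 mm above the mat (159 mm above the bench): a bar 76 mm long (along the carousel's y), 16 mm thick (along its x), 24 mm tall, on a 20 mm post. Turns with the carousel
- scanner: upright code scanner on a foot, fixed to the bench beside the carousel, 137 mm tall, 90 mm wide. Its -x axis points level from its window to the carousel's turning axis, 250 to 270 mm from its origin (origin at bench height, under the head). It stands clear of the deck
- scanner_window (a point): centre of the scanner's window, 85 mm above the bench, on the side that faces the carousel
- carton_base: white flat carton, 110 (its x) x 56 (y) x 26 (z) mm, 0.08 to 0.17 kg, the same printed code label on both small ends (so either way round will do); origin at the centre of its underside. Lies on the carousel's mat, long side radial, centre 97 mm from the turning axis; loose, kept by friction only
- carton_a: white flat carton, 110 (its x) x 56 (y) x 26 (z) mm, 0.08 to 0.17 kg, the same printed code label on both small ends (so either way round will do); origin at the centre of its underside. Lies flat on the bench to the robot's left
- carton_b: white flat carton, 110 (its x) x 56 (y) x 26 (z) mm, 0.08 to 0.17 kg, the same printed code label on both small ends (so either way round will do); origin at the centre of its underside. Lies flat on the bench to the robot's left
- box_small: bystander: smaller, thicker white box, 72 x 50 x 46 mm, on the bench among the cartons; origin at the centre of its underside
- tape_roll: bystander: roll of tape lying flat, 92 mm across, 46 mm tall, on the bench among the cartons; origin at the centre of its underside
- jar_a: bystander: amber jar with a white lid, 58 mm across, 50 mm tall, standing in one of the carousel's other bays; origin at the centre of its underside
- jar_b: bystander: a second jar like it, in the same bay
- bottle: bystander: white bottle, 60 mm across, 78 mm tall, standing in the carousel's third bay
- stamp: bystander: hand stamp with a wooden knob, 46 x 30 mm foot, 80 mm tall, standing on the bench to the robot's right
Mind the look-alikes: they are no part of the job. Leave any green or orange look-alike of the carton_b alone.

How it is judged:
By the outcome, as a careful person would: the job done as asked, in the order asked, and still so for the second after the job is handed in, while the arm keeps its last pose, push and grip.
It also fails if it takes over 64 s, if anything falls off the work surface, if the arm or the gripper's body presses on something with over 40 N, if the wrist force passes 120 N, or if a joint passes its speed limit or range.

## Robot

A 6-joint arm with a two-finger parallel gripper is mounted at the origin on the work surface. World frame = base frame: x ahead of the robot, y to its left, z up, the work surface at z = 0. Lengths are in m, angles in rad, forces in N, time in s.
With the tool pointing down it reaches from about 0.25 to 0.725 m from the base axis. Payload 4 kg.
Tool frame: the origin (TCP) lies on the centre line of the jaws, within the pads' length; the fingertips stand 19 mm ahead of it and the grasp point (between the pads) is the TCP; z points along the fingers, y is the direction in which the jaws open and shut (so a half turn about z gives the same grasp; the last joint's range is limited). The gripper opens to 85 mm and grips with 20 to 120 N. Pads are 22 mm wide; open, the fingers measure 114 mm over their backs; the gripper's body (76 mm by 85 mm) begins 54 mm behind the grasp point. The pads swing forward as they close: fully open they stand 13 mm farther back than shut.
Start: joints at [-1.182, 0.241, 0.005, 1.335, 0, 1.571], TCP at [0.19, -0.463, 0.25] pointing down, gripper open.
Joint ranges: [-2.72, 2.72], [-1.05, 1.87], [-1.09, 1.28], [-1.99, 2.15], [-1.42, 1.44], [-3.14, 3.14]. Speed limits (rad/s): [2.79, 2.79, 3.14, 3.14, 3.14, 3.14].

## Interface

Orientations are given as a unit quaternion [x, y, z, w].
In Python, from workcell import bot gives the robot as it stands. The module is installed in compiled form; this text tells all that it offers.
- The arm moves only by the shell command python3 -m handwheel 'ROWS' [OPENING]. ROWS is JSON, a list of rows, each an object of numbers: "dx", "dy", "dz": the shift along the tool's x, y, z as a fraction of full scale; "ax", "ay", "az": the turn, a rotation vector about the tool's x, y, z as a fraction of full scale. In form: [{"dx": .., "dy": .., "dz": .., "ax": .., "ay": .., "az": ..}, ...]. A call has 1 to 12 rows; each row shifts and turns the commanded pose from where the row before left it, along the tool's axes as they then stand; what a row does not reach is not made up. Full scale, the value 1, is 2.5 cm for a shift and 0.15 rad for a turn. A row lasts 1/10 s, in which the tool goes at most 50 mm and 8.59 degrees, less where a joint would pass 70% of its speed; a pose out of reach is approached as far as the arm can. A call with a number of a shift or a turn outside -1 to 1 is refused whole. A call with a gripper value outside its range is refused whole. OPENING is the gripper's target within -1 to 1 (fully open at 1, half-way at 0, shut at -1), set as the call begins (- or left out, the last holds). The fingers move at their own pace and stop on an object; the grip force is fixed at half the most. Time passes only in rows, so rows that do not move let the fingers close. It gives the time, the measured TCP pose, the force and the opening at its end, in the units of the state.
- bot.get_obs(): the state, without advancing time (a new reading comes with each control period).
- bot.camera(name): name is "scene" or "top" or "wrist"; returns a dict with "img" (400x640x3 uint8, red, green, blue), "intrinsics" (3x3 intrinsics, pixels), "eye" and "rotation" of the camera in the world. Camera axes: x right, y down, z forward; pixel columns grow to the right and rows downward; lengths in m; the calibration is good to about 2 mm. A picture is of the moment at which its call begins. There is no depth.
- bot.job_done(): hands the job in, once; it reports no verdict.
Trained networks look in a picture, given as the dict that the camera call returned (one of the last four; its "shot" number tells which), for a name from the list of things; names that differ only in an ending like _2 or _b are one class to them, and where a whole thing is asked for, a point or a joint stands for the part that bears it (a point fixed in the world has none). Each returns a list of dicts, best first, with "confidence" (0 to 1); they miss things now and then, are a little off and sometimes report something else, mostly with a low value. They report only what shows in the picture. A call takes as long as a camera call. They do not tell look-alikes from the thing itself.
- bot.trace(thing, picture): "region" (400x640 bool, what is visible of it) and "rect" ([centre column, centre row, width, height] in pixels, round what is visible of it).
The state is a dict: "clock": time; "joint_pos": joint angles; "joint_vel": joint speeds; "tau": joint torques, N m; "eef_pos": TCP position; "tool_rot": TCP orientation; "ft_force": force on the tool from outside, world axes, zero at the start; "ft_torque": the same for the moment, N m; "grip_width": finger opening in m.
Only numpy, scipy, OpenCV 4.12 (cv2) and the standard library are available. Lean on these libraries where they do the work, as an engineer would, in place of code of your own. Each camera call takes 0.05 s, during which the arm holds its last target.

## Working session

There is one attempt and no reset: what is moved stays moved. The work goes in short steps, Python scripts to look and compute and a shell command to move; the robot and the scene stay as the last step left them, time stands still between calls to the robot, and variables do not carry over. Pictures are saved under pics/ and viewed, and the job is handed in when it is done.

```bash
mkdir -p pics; ls; python3 - <<'E'
from workcell import bot
import cv2
o=bot.get_obs(); print({k:(v if not hasattr(v,'round') else v) for k,v in o.items()})
for n in ("scene","top","wrist"):
    c=bot.camera(n); cv2.imwrite(f"pics/{n}0.png",c["img"][:,:,::-1]); print(n,c["eye"],c["intrinsics"],c["rotation"],c["shot"])
E
```

```text
pics
{'clock': 0.0, 'joint_pos': array([-1.18199732e+00,  2.41459996e-01,  3.72478478e-03,  1.33520132e+00,
       -2.02482444e-05,  1.57079357e+00]), 'joint_vel': array([ 0.00043498,  0.00052028, -0.00090303, -0.00224782, -0.00028399,
        0.00039811]), 'tau': array([ 3.98865332e-04, -3.72315323e+01,  2.52408636e+01,  1.69428543e-02,
        5.60502735e-05, -5.20289198e-07]), 'eef_pos': array([ 0.18930872, -0.46213637,  0.24938965]), 'tool_rot': array([ 9.81163018e-01,  1.93178639e-01, -2.16651638e-04, -1.04799076e-03]), 'ft_force': array([-0.0978013 , -0.37687701, -0.32428101]), 'ft_torque': array([-0.02031688,  0.02068956, -0.03288622]), 'grip_width': 0.08532695899002359}
scene [ 0.84464093 -0.66718164  0.87091484] [[366.25069606   0.         318.1302761 ]
 [  0.         366.25069606 195.96356453]
 [  0.           0.           1.        ]] [ 0.89895173  0.22181504 -0.09045871 -0.36674391] 1
top [ 0.42610759 -0.02696608  1.46537365] [[484.76720739   0.         314.14950064]
 [  0.         484.76720739 207.08860976]
 [  0.           0.           1.        ]] [-0.70520446  0.70851443 -0.01944543  0.017772  ] 2
wrist [ 0.25103155 -0.43766562  0.37367131] [[354.83239397   0.         318.91467778]
 [  0.         354.83239397 193.54369552]
 [  0.           0.           1.        ]] [ 0.82306566 -0.55226206 -0.07450482  0.10962922] 3
```

View pics/scene0.png

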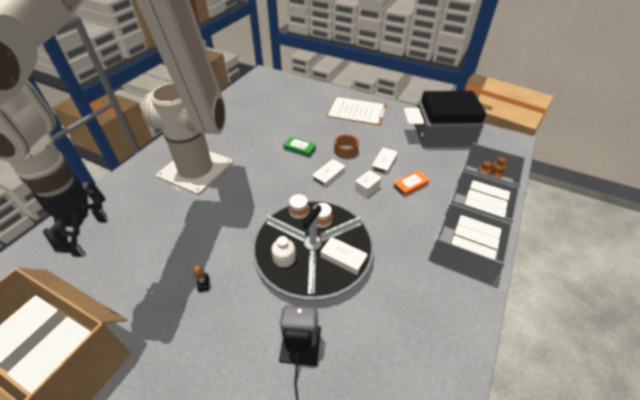

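View pics/top0.png

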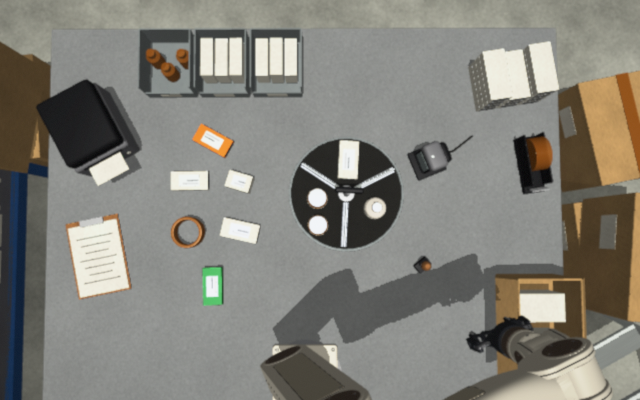

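View pics/wrist0.png

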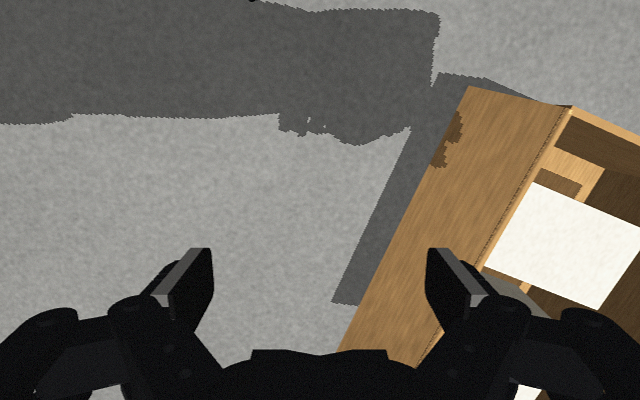

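The top view shows the carousel at about (346,194) and the scanner at (430,158). There are white cartons at (189,181) and (239,230), the small box at (239,181), and the orange (212,140) and green (213,285) look-alikes. Next I'll measure them.

```bash
cat > h.py <<'E'
import numpy as np, cv2
from scipy.spatial.transform import Rotation as R
from workcell import bot
def ray(c,u,v):
    K=np.array(c["intrinsics"]); d=np.linalg.inv(K)@np.stack([np.ravel(u),np.ravel(v),np.ones(np.size(u))])
    return (R.from_quat(c["rotation"]).as_matrix()@d).T
def toplane(c,uv,z):
    uv=np.atleast_2d(uv); d=ray(c,uv[:,0],uv[:,1]); e=np.array(c["eye"])
    return e+d*((z-e[2])/d[:,2])[:,None]
def proj(c,P):
    P=np.atleast_2d(P); q=(P-np.array(c["eye"]))@R.from_quat(c["rotation"]).as_matrix()
    q=q@np.array(c["intrinsics"]).T; return q[:,:2]/q[:,2:]
def tri(obs):
    A=np.zeros((3,3));b=np.zeros(3)
    for c,uv in obs:
        d=ray(c,uv[0],uv[1])[0]; d/=np.linalg.norm(d); M=np.eye(3)-np.outer(d,d); A+=M; b+=M@np.array(c["eye"])
    return np.linalg.solve(A,b)
def save(c,n,crop=None,s=1):
    im=c["img"][:,:,::-1]
    if crop: x0,y0,x1,y1=crop; im=im[y0:y1,x0:x1]
    cv2.imwrite(f"pics/{n}.png",cv2.resize(im,None,fx=s,fy=s,interpolation=cv2.INTER_CUBIC))
E
python3 - <<'E'
from h import *
np.set_printoptions(precision=4,suppress=True)
ct=bot.camera("top"); cs=bot.camera("scene")
for n in ["carton_a","carton_base","box_small","carousel","handle","scanner","scanner_window","tape_roll","jar_a","bottle"]:
    for nm,c in (("top",ct),("scene",cs)):
        for r in bot.trace(n,c):
            if r["confidence"]<.2: continue
            reg=np.argwhere(r["region"])[:,::-1].astype(np.float32)
            (cx,cy),(w,h),a=cv2.minAreaRect(reg)
            print(n,nm,round(r["confidence"],2),np.round(r["rect"],1),"mar",round(cx,1),round(cy,1),round(w,1),round(h,1),round(a,1))
save(ct,"crop1",(150,100,470,300),2.4)
E
```

```text
carton_a top 0.8 [211.9 142.5  41.1  32.8] mar 213.0 141.0 38.1 19.3 28.6
carton_a top 0.69 [191.1 180.6  35.4  22.7] mar 190.0 180.5 19.0 38.0 90.0
carton_a top 0.69 [241.2 231.6  44.7  25.1] mar 240.3 230.6 38.7 20.8 12.3
carton_a top 0.62 [213.6 288.2  24.4  40.6] mar 213.0 286.0 38.0 20.0 90.0
carton_a scene 0.95 [298.9 146.2  32.5  20.4] mar 299.1 146.2 31.6 14.6 15.9
carton_a scene 0.85 [384.5 162.2  29.2  23. ] mar 384.8 160.4 17.0 25.9 26.6
carton_a scene 0.7 [328.4 173.3  26.3  21.7] mar 329.4 171.9 16.8 32.6 50.2
carton_a scene 0.63 [410.9 184.4  33.9  26.4] mar 411.0 182.5 18.8 34.4 63.4
carton_base top 0.84 [349.2 159.6  23.5  40.1] mar 348.4 160.0 19.6 38.3 2.5
carton_base top 0.64 [345.2 194.1 115.6 110.5] mar 346.0 194.0 114.0 114.0 90.0
carton_base scene 0.82 [345.8 256.   44.   34.6] mar 343.9 254.7 43.2 23.2 27.3
carton_base scene 0.28 [284.7 251.2  21.6  32. ] mar 283.5 251.0 30.0 23.0 90.0
box_small top 0.56 [241.3 180.6  29.6  21.9] mar 238.8 181.7 25.7 17.1 16.7
box_small scene 0.66 [366.6 186.2  24.3  27.8] mar 367.8 183.3 19.8 26.2 45.0
box_small scene 0.64 [3
[... 800 characters left out ...]
9.8 352.1 41.3 93.9 1.5
scanner_window scene 0.27 [282.6 251.   21.7  34.3] mar 283.0 252.0 25.5 25.5 45.0
tape_roll top 0.93 [189.1 231.8  35.5  31.9] mar 188.0 232.0 30.0 34.0 90.0
tape_roll scene 0.82 [347.3 146.3  25.4  22.2] mar 346.0 145.5 23.0 24.0 90.0
jar_a top 0.8 [317.5 226.8  23.2  24.7] mar 317.2 224.8 19.8 19.1 45.0
jar_a top 0.68 [318.5 197.8  19.6  21.7] mar 317.0 198.0 18.0 18.0 90.0
jar_a scene 0.93 [300.8 204.4  21.3  25.6] mar 299.5 206.0 22.0 19.0 90.0
bottle top 0.62 [374.3 210.8  20.8  22.6] mar 374.5 208.0 20.0 21.0 90.0
bottle scene 0.76 [283.9 251.8  18.   29.5] mar 282.6 251.4 29.3 20.8 81.9
bottle scene 0.41 [346.6 145.4  23.3  27.9] mar 346.0 145.5 25.0 24.0 90.0
```

View pics/crop1.png

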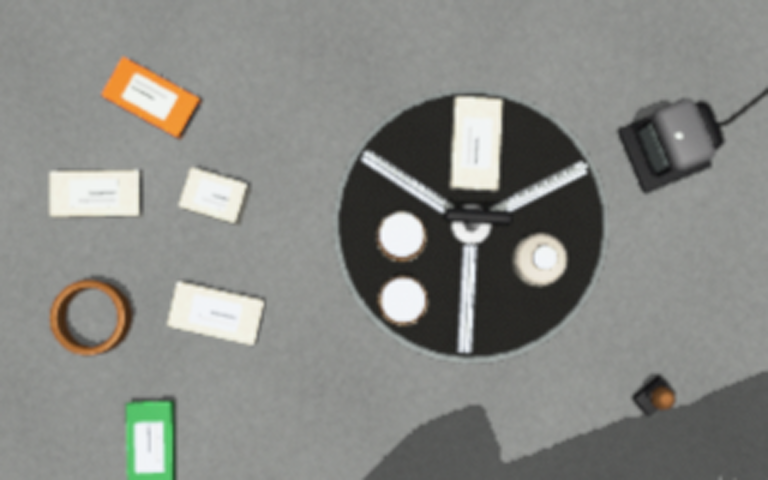

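```bash
cat > m.py <<'E'
from h import *
np.set_printoptions(precision=4,suppress=True)
def white(c,uv,z,r=30,L=None,thr=165):
    # white blob near uv -> upright rect on plane z
    im=c["img"].astype(int); m=((im.min(2)>thr)&(im.max(2)-im.min(2)<60)).astype(np.uint8)
    m=cv2.morphologyEx(m,cv2.MORPH_CLOSE,np.ones((7,7)))
    n,l,st,ce=cv2.connectedComponentsWithStats(m)
    i=l[int(uv[1]),int(uv[0])]
    cn,_=cv2.findContours((l==i).astype(np.uint8),cv2.RETR_EXTERNAL,cv2.CHAIN_APPROX_NONE)
    cn=max(cn,key=len)[:,0,:].astype(float)
    P=toplane(c,cn,z)[:,:2]
    (x,y),(w,h),a=cv2.minAreaRect((P*1000).astype(np.float32))
    if w<h: a+=90; w,h=h,w
    a=(a+90)%180-90
    return x/1000,y/1000,w,h,a
E
python3 - <<'E'
from m import *
ct=bot.camera("top"); cs=bot.camera("scene")
for n,t,s,z in [("A",(190,180),(384,160),.026),("B",(240,231),(329,172),.026),("base",(348,160),(344,254),.071)]:
    print(n,"top",np.array(white(ct,t,z)),"scene",np.array(white(cs,s,z)))
# carousel circle
for nm,c in(("top",ct),("scene",cs)):
    r=bot.trace("carousel",c)[0]
    m=r["region"].astype(np.uint8); cn,_=cv2.findContours(m,cv2.RETR_EXTERNAL,cv2.CHAIN_APPROX_NONE)
    P=toplane(c,max(cn,key=len)[:,0,:].astype(float),.045)[:,:2]
    print(nm,cv2.minEnclosingCircle((P*1000).astype(np.float32)), (P.max(0)+P.min(0))/2,P.max(0)-P.min(0))
save(ct,"crop_t",(300,130,480,260),4); save(cs,"crop_s",(240,170,400,370),3)
save(ct,"crop_b",(160,120,280,310),3)
E
```

```text
A top [  0.5854   0.3436 110.2988  56.9218 -89.6056] scene [  0.3801   0.3516 922.459  740.9861   0.1172]
B top [  0.4346   0.1924 111.3335  57.7169  77.2208] scene [  0.3801   0.3516 922.459  740.9861   0.1172]
base top [  0.6384  -0.1299 110.4548  54.9661  -3.5358] scene [  0.6262  -0.1236 145.4614  87.1303 -23.7098]
top ((539.4390869140625, -124.78125762939453), 169.309814453125) [ 0.5386 -0.1244] [0.3331 0.3353]
scene ((541.6657104492188, -126.0796890258789), 171.68252563476562) [ 0.5425 -0.1258] [0.3365 0.3404]
```

View pics/crop_t.png

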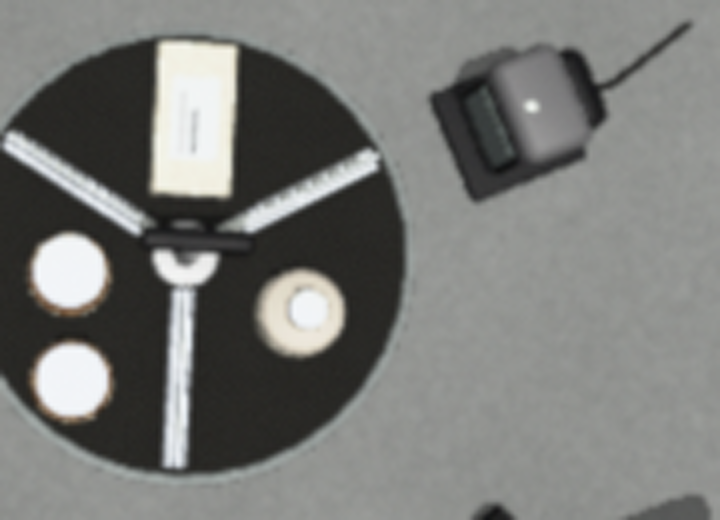

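View pics/crop_s.png

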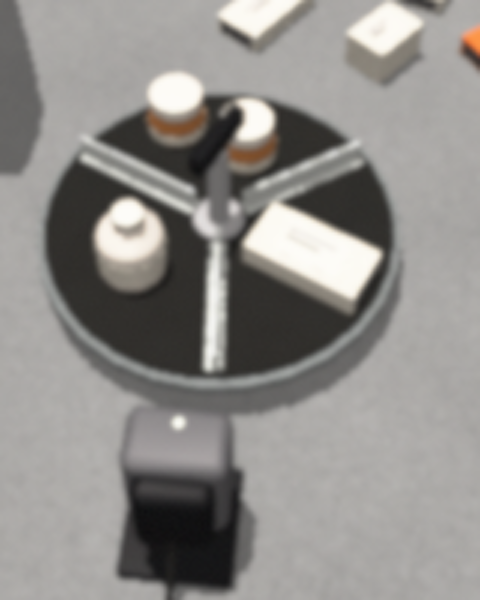

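View pics/crop_b.png

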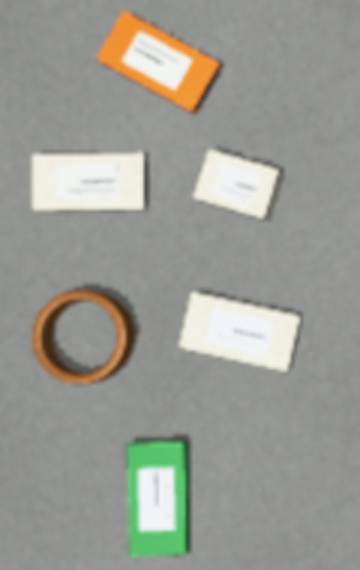

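Candidates: white at (189,181) and (240,231) are the flat 110x56 cartons. White at (239,181) is shorter and thicker, so it is the small box. Orange (212,140) and green (213,285) are look-alikes. The enlarged crop confirms all of this. I'll take carton B at (240,231) first and hover over it for a wrist view.

```bash
cat > plan.py <<'E'
import sys; from m import *
def plan(x,y,z,phi):
    o=bot.get_obs(); p=np.array(o["eef_pos"]); M=R.from_quat(o["tool_rot"])
    c,s=np.cos(np.radians(phi)),np.sin(np.radians(phi))
    T=R.from_matrix(np.array([[c,s,0],[s,-c,0],[0,0,-1]]))
    d=np.array([x,y,z])-p
    print("clock",round(o["clock"],2),"pose",p,"phi",np.degrees(np.arctan2(*M.as_matrix()[[1,0],0])),"F",np.array(o["ft_force"]),"w",o["grip_width"],"j",np.array(o["joint_pos"]))
    print("shift (tool now)",M.inv().apply(d)/.025,"turn",(M.inv()*T).as_rotvec()/.15,"shift in tgt axes",T.inv().apply(d)/.025)
if __name__=="__main__": plan(*map(float,sys.argv[1:5]))
E
python3 plan.py .4346 .1924 .2 77.2
```

```text
clock 1.45 pose [ 0.1896 -0.4627  0.2503] phi 22.276921909334447 F [-0.2997 -0.7948  0.0632] w 0.08557073474614416 j [-1.182   0.2406  0.005   1.3352  0.      1.5708]
shift (tool now) [ 19.0033 -20.5317   2.0129] turn [-0.     -0.0001 -6.3906] shift in tgt axes [27.7235  3.7529  2.0126]
```

```bash
python3 -m handwheel '[{"dx":0.5,"dy":-0.5},{"dx":1,"dy":-1},{"dx":1,"dy":-1},{"dx":1,"dy":-1},{"dx":1,"dy":-1},{"dx":1,"dy":-1},{"dx":1,"dy":-1},{"dx":1,"dy":-1},{"dx":1,"dy":-1},{"dx":1,"dy":-1},{"dx":1,"dy":-1},{"dx":1,"dy":-1}]' 1
python3 -m handwheel '[{"dx":1,"dy":-1},{"dx":1,"dy":-1},{"dx":1,"dy":-1},{"dx":1,"dy":-1},{"dx":1,"dy":-1},{"dx":1,"dy":-1},{"dx":1,"dy":-1},{"dx":0.5,"dy":-1},{"dy":-1},{"dz":0}]'
python3 plan.py .4346 .1924 .2 77.2
```

```text
clock 1.45 pose [ 0.1896 -0.4627  0.2503] phi 22.276921909334447 F [-0.2997 -0.7948  0.0632] w 0.08557073474614416 j [-1.182   0.2406  0.005   1.3352  0.      1.5708]
shift (tool now) [ 19.0033 -20.5317   2.0129] turn [-0.     -0.0001 -6.3906] shift in tgt axes [27.7235  3.7529  2.0126]invalid input
invalid input
```

```bash
python3 -m handwheel '[{"dx":0.5,"dy":-0.5,"dz":0,"ax":0,"ay":0,"az":0}]' 1
```

```text
clock: 1.55
eef_pos: [0.1961, -0.4476, 0.2501]
tool_rot: [0.981, 0.192, -0.0, 0.0]
ft_force: [-0.1, 0.7, -0.2]
grip_width: 0.0853
```

```bash
python3 -m handwheel '[{"dx":1,"dy":-1,"dz":0,"ax":0,"ay":0,"az":0},{"dx":1,"dy":-1,"dz":0,"ax":0,"ay":0,"az":0},{"dx":1,"dy":-1,"dz":0,"ax":0,"ay":0,"az":0},{"dx":1,"dy":-1,"dz":0,"ax":0,"ay":0,"az":0},{"dx":1,"dy":-1,"dz":0,"ax":0,"ay":0,"az":0},{"dx":1,"dy":-1,"dz":0,"ax":0,"ay":0,"az":0},{"dx":1,"dy":-1,"dz":0,"ax":0,"ay":0,"az":0},{"dx":1,"dy":-1,"dz":0,"ax":0,"ay":0,"az":0},{"dx":1,"dy":-1,"dz":0,"ax":0,"ay":0,"az":0},{"dx":1,"dy":-1,"dz":0,"ax":0,"ay":0,"az":0}]'
python3 -m handwheel '[{"dx":1,"dy":-1,"dz":0.5,"ax":0,"ay":0,"az":0},{"dx":1,"dy":-1,"dz":0.5,"ax":0,"ay":0,"az":0},{"dx":1,"dy":-1,"dz":0.5,"ax":0,"ay":0,"az":0},{"dx":1,"dy":-1,"dz":0.5,"ax":0,"ay":0,"az":0},{"dx":1,"dy":-1,"dz":0,"ax":0,"ay":0,"az":0},{"dx":1,"dy":-1,"dz":0,"ax":0,"ay":0,"az":0},{"dx":1,"dy":-1,"dz":0,"ax":0,"ay":0,"az":0},{"dx":1,"dy":-1,"dz":0,"ax":0,"ay":0,"az":0},{"dx":0.5,"dy":-1,"dz":0,"ax":0,"ay":0,"az":0},{"dx":0,"dy":-1,"dz":0,"ax":0,"ay":0,"az":0}]'
python3 -m handwheel '[{"dx":0,"dy":0,"dz":0,"ax":0,"ay":0,"az":-0.9},{"dx":0,"dy":0,"dz":0,"ax":0,"ay":0,"az":-0.9},{"dx":0,"dy":0,"dz":0,"ax":0,"ay":0,"az":-0.9},{"dx":0,"dy":0,"dz":0,"ax":0,"ay":0,"az":-0.9},{"dx":0,"dy":0,"dz":0,"ax":0,"ay":0,"az":-0.9},{"dx":0,"dy":0,"dz":0,"ax":0,"ay":0,"az":-0.9},{"dx":0,"dy":0,"dz":0,"ax":0,"ay":0,"az":-0.9},{"dx":0,"dy":0,"dz":0,"ax":0,"ay":0,"az":-0.1},{"dx":0,"dy":0,"dz":0,"ax":0,"ay":0,"az":0}]'
python3 plan.py .4346 .1924 .2 77.2
python3 - <<'E'
from m import *
c=bot.camera("wrist"); save(c,"w1")
print(proj(c,[.4346,.1924,.026]))
E
```

```text
clock: 2.55
eef_pos: [0.3333, -0.119, 0.2506]
tool_rot: [0.981, 0.193, 0.0, 0.0]
ft_force: [0.5, 0.0, 0.9]
grip_width: 0.0852
clock: 3.55
eef_pos: [0.4385, 0.1875, 0.2002]
tool_rot: [0.98, 0.199, -0.0, -0.003]
ft_force: [-0.3, -0.1, 0.4]
grip_width: 0.0855
clock: 4.45
eef_pos: [0.4375, 0.1852, 0.2003]
tool_rot: [0.779, 0.627, 0.001, -0.003]
ft_force: [0.3, -0.3, -0.6]
grip_width: 0.0855
clock 4.45 pose [0.4375 0.1852 0.2003] phi 77.67709643135183 F [ 0.2928 -0.2871 -0.5898] w 0.08554092765557605 j [ 0.397   0.2206 -0.1542  1.196   0.0056  2.1829]
shift (tool now) [ 0.2572 -0.1761  0.0153] turn [-0.0213 -0.0303  0.0556] shift in tgt axes [ 0.2558 -0.1782  0.0136]
[[314.0764 169.8866]]
```

View pics/w1.png

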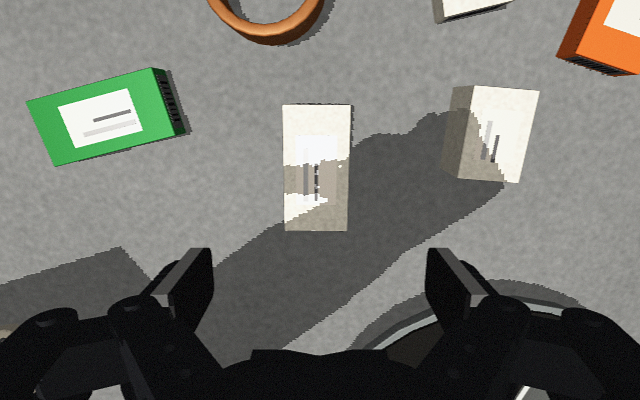

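```bash
python3 - <<'E'
from m import *
c=bot.camera("wrist"); save(c,"w1c",(260,85,380,245),4)
ct=bot.camera("top")
r=[q for q in bot.trace("carton_b",c)]
for q in r:
    if q["confidence"]>.3: print(q["rect"],cv2.minAreaRect(np.argwhere(q["region"])[:,::-1].astype(np.float32)))
cor=np.array([[283,104],[351.5,104],[348.5,231],[285,231]])
P=toplane(c,cor,.026); print(P,P.mean(0))
print("tri", tri([(c,(317,167.5)),(ct,proj(ct,[.4346,.1924,.026])[0])]))
E
```

```text
[315.1, 165.7, 67.5, 124.2] ((315.5, 167.0), (128.0, 67.0), 90.0)
[598.2, 39.4, 83.5, 70.4] ((597.5, 37.5), (75.0, 83.0), 90.0)
[471.9, 11.6, 82.2, 23.2] ((471.0, 11.0), (22.0, 82.0), 90.0)
[103.7, 116.2, 160.4, 96.9] ((105.08076477050781, 116.29615783691406), (72.7081069946289, 146.1178436279297), 74.74488067626953)
[[0.4217 0.2512 0.026 ]
 [0.4763 0.2393 0.026 ]
 [0.4527 0.1314 0.026 ]
 [0.397  0.1435 0.026 ]] [0.4369 0.1914 0.026 ]
tri [0.4359 0.1931 0.0203]
```

View pics/w1c.png

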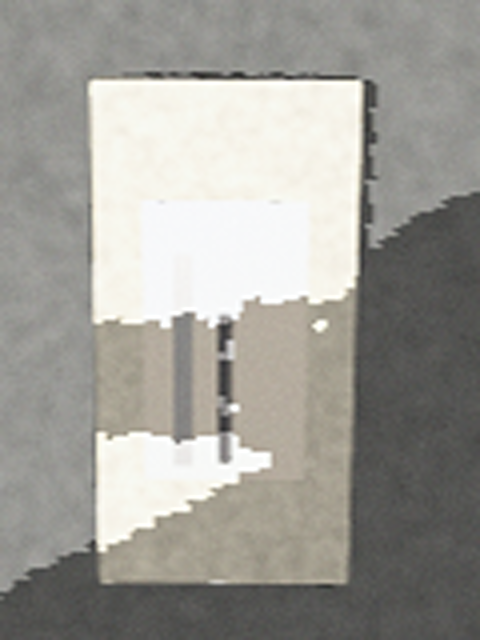

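```bash
python3 plan.py .4367 .1915 .022 77.3; python3 -m handwheel '[{"dx":0.25,"dy":-0.06,"dz":1,"ax":-0.02,"ay":-0.03,"az":0.05},{"dx":0,"dy":0,"dz":1,"ax":0,"ay":0,"az":0},{"dx":0,"dy":0,"dz":1,"ax":0,"ay":0,"az":0},{"dx":0,"dy":0,"dz":1,"ax":0,"ay":0,"az":0},{"dx":0,"dy":0,"dz":1,"ax":0,"ay":0,"az":0},{"dx":0,"dy":0,"dz":1,"ax":0,"ay":0,"az":0},{"dx":0,"dy":0,"dz":0.5,"ax":0,"ay":0,"az":0},{"dx":0,"dy":0,"dz":0,"ax":0,"ay":0,"az":0}]'; python3 plan.py .4367 .1915 .022 77.3
```

```text
clock 4.65 pose [0.4375 0.1852 0.2003] phi 77.74390051873627 F [-0.5445 -0.1198  0.5814] w 0.08545136854007024 j [ 0.3971  0.2206 -0.1542  1.196   0.0056  2.1818]
shift (tool now) [ 0.207  -0.0633  7.1343] turn [-0.0214 -0.0305  0.0517] shift in tgt axes [ 0.239  -0.0879  7.133 ]
clock: 5.45
eef_pos: [0.4356, 0.191, 0.0359]
tool_rot: [0.781, 0.625, -0.002, -0.001]
ft_force: [-0.5, -0.5, -0.7]
grip_width: 0.0852
clock 5.45 pose [0.4356 0.191  0.0359] phi 77.3393531964159 F [-0.5026 -0.5233 -0.7011] w 0.08521243974319993 j [ 0.4131  0.4078 -0.3797  0.788   0.0001  2.2049]
shift (tool now) [0.0304 0.0398 0.5568] turn [-0.026   0.018   0.0045] shift in tgt axes [0.0289 0.0376 0.557 ]
```

```bash
python3 -m handwheel '[{"dx":0.03,"dy":0.04,"dz":0.55,"ax":-0.02,"ay":0.02,"az":0},{"dx":0,"dy":0,"dz":0,"ax":0,"ay":0,"az":0}]'; python3 -m handwheel '[{"dx":0,"dy":0,"dz":0,"ax":0,"ay":0,"az":0},{"dx":0,"dy":0,"dz":0,"ax":0,"ay":0,"az":0},{"dx":0,"dy":0,"dz":0,"ax":0,"ay":0,"az":0},{"dx":0,"dy":0,"dz":0,"ax":0,"ay":0,"az":0},{"dx":0,"dy":0,"dz":0,"ax":0,"ay":0,"az":0}]' -1; python3 plan.py .4367 .1915 .2 77.3
```

```text
clock: 5.65
eef_pos: [0.4381, 0.1921, 0.0238]
tool_rot: [0.781, 0.625, 0.002, -0.0]
ft_force: [-0.5, -0.6, -0.3]
grip_width: 0.0854
clock: 6.15
eef_pos: [0.4393, 0.1927, 0.0255]
tool_rot: [0.781, 0.625, 0.003, 0.0]
ft_force: [-0.7, -0.8, 6.4]
grip_width: 0.0544
clock 6.15 pose [0.4393 0.1927 0.0255] phi 77.37616709208116 F [-0.6974 -0.847   6.3693] w 0.05442948637813456 j [ 0.4127  0.4234 -0.3906  0.7503  0.0009  2.2039]
shift (tool now) [-0.0366 -0.0598 -6.9825] turn [ 0.0311 -0.0303  0.0088] shift in tgt axes [-0.0684 -0.0923 -6.9819]
```

```bash
python3 -m handwheel '[{"dx":0,"dy":0,"dz":0,"ax":0,"ay":0,"az":0},{"dx":0,"dy":0,"dz":0,"ax":0,"ay":0,"az":0},{"dx":0,"dy":0,"dz":-0.15,"ax":0,"ay":0,"az":0},{"dx":0,"dy":0,"dz":0,"ax":0,"ay":0,"az":0}]' 0.6;python3 plan.py .4367 .1915 .027 77.3; python3 -m handwheel '[{"dx":0,"dy":0,"dz":0,"ax":0,"ay":0,"az":0},{"dx":0,"dy":0,"dz":0,"ax":0,"ay":0,"az":0},{"dx":0,"dy":0,"dz":0,"ax":0,"ay":0,"az":0},{"dx":0,"dy":0,"dz":0,"ax":0,"ay":0,"az":0},{"dx":0,"dy":0,"dz":0,"ax":0,"ay":0,"az":0}]' -1; python3 plan.py .4367 .1915 .2 77.3
python3 - <<'E'
from m import *
c=bot.camera("wrist"); save(c,"w2")
E
```

```text
clock: 6.55
eef_pos: [0.4386, 0.1923, 0.0282]
tool_rot: [0.781, 0.625, 0.002, 0.0]
ft_force: [-0.2, 0.0, -0.2]
grip_width: 0.0683
clock 6.55 pose [0.4386 0.1923 0.0282] phi 77.37890996829488 F [-0.1552  0.0416 -0.1891] w 0.06826046640079082 j [ 0.4128  0.4192 -0.3881  0.759   0.0008  2.2038]
shift (tool now) [-0.0492 -0.0689  0.0474] turn [ 0.0214 -0.022   0.0091] shift in tgt axes [-0.0491 -0.0687  0.0478]
clock: 7.05
eef_pos: [0.4388, 0.1924, 0.0284]
tool_rot: [0.781, 0.625, 0.003, 0.0]
ft_force: [-1.1, 0.4, 5.1]
grip_width: 0.0543
clock 7.05 pose [0.4388 0.1924 0.0284] phi 77.37816552813278 F [-1.0769  0.3982  5.1364] w 0.05426259626573566 j [ 0.4127  0.4188 -0.3879  0.7592  0.0008  2.2038]
shift (tool now) [-0.0283 -0.05   -6.8634] turn [ 0.0235 -0.0241  0.0091] shift in tgt axes [-0.0531 -0.0741 -6.863 ]
```

View pics/w2.png

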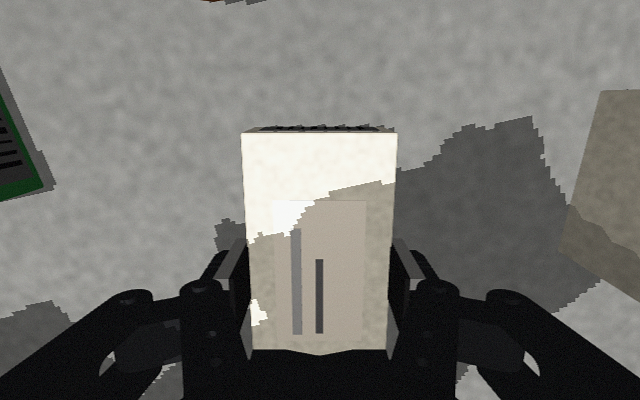

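```bash
cat > held.py <<'E'
from m import *
def held(uv2,ztop):
    c=bot.camera("wrist"); o=bot.get_obs(); P=toplane(c,uv2,ztop); M=R.from_quat(o["tool_rot"])
    q=M.inv().apply(P-np.array(o["eef_pos"])); print("corners in tool mm",q*1000,"width",np.linalg.norm(P[0]-P[1]))
    print("edge angle vs y_tool deg",np.degrees(np.arctan2(q[1,0]-q[0,0],q[1,1]-q[0,1])),"centre x_tool mm",q[:,0].mean()*1000-55, "y",q[:,1].mean()*1000)
E
python3 - <<'E'
from held import *
held([(241.5,133),(397.5,133)],.026)
E
python3 -m handwheel '[{"dx":0,"dy":0,"dz":-0.5,"ax":0,"ay":0,"az":0},{"dx":0,"dy":0,"dz":-1,"ax":0,"ay":0,"az":0},{"dx":0,"dy":0,"dz":-1,"ax":0,"ay":0,"az":0},{"dx":0,"dy":0,"dz":-1,"ax":0,"ay":0,"az":0},{"dx":0,"dy":0,"dz":-1,"ax":0,"ay":0,"az":0},{"dx":0,"dy":0,"dz":-1,"ax":0,"ay":0,"az":0},{"dx":0,"dy":0,"dz":-1,"ax":0,"ay":0,"az":0},{"dx":0,"dy":0,"dz":-1,"ax":0,"ay":0,"az":0},{"dx":0,"dy":0,"dz":-0.5,"ax":0,"ay":0,"az":0},{"dx":0,"dy":0,"dz":0,"ax":0,"ay":0,"az":0}]';
python3 - <<'E'
from m import *
c=bot.camera("wrist"); save(c,"w3")
E
python3 plan.py .6384 -.1299 .24 -3.5
```

```text
corners in tool mm [[ 53.718  -27.1513   2.5216]
 [ 53.6874  28.0624   2.716 ]] width 0.05521407741425044
edge angle vs y_tool deg -0.03176315456214666 centre x_tool mm -1.2973160175199183 y 0.45558610201913535
clock: 8.15
eef_pos: [0.4388, 0.1922, 0.2296]
tool_rot: [0.781, 0.625, 0.004, 0.001]
ft_force: [0.3, -0.3, -0.3]
grip_width: 0.0545
clock 8.2 pose [0.438  0.1919 0.2281] phi 77.38129076956163 F [ 0.1699 -0.0015 -0.7864] w 0.05447375434860572 j [ 0.4124  0.2048 -0.0995  1.2611  0.0008  2.2035]
shift (tool now) [-10.8084  10.6349  -0.4739] turn [ 0.0035 -0.0394  9.4109] shift in tgt axes [ 8.7853 12.3588 -0.474 ]
```

View pics/w3.png

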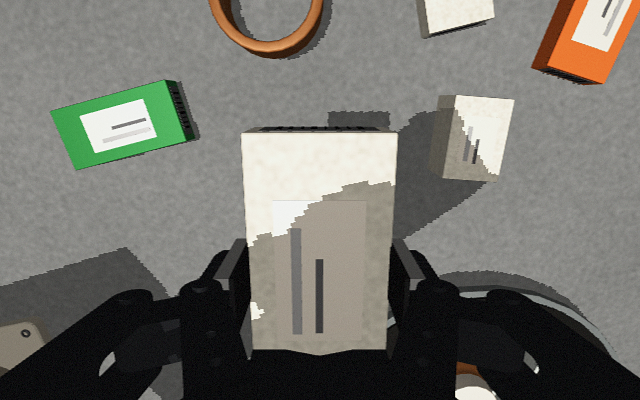

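```bash
python3 -m handwheel '[{"dx":-0.5,"dy":0.22,"dz":-0.25,"ax":0,"ay":0,"az":0},{"dx":-1,"dy":0.44,"dz":-0.25,"ax":0,"ay":0,"az":0},{"dx":-1,"dy":0.44,"dz":0,"ax":0,"ay":0,"az":0},{"dx":-1,"dy":0.44,"dz":0,"ax":0,"ay":0,"az":0},{"dx":-1,"dy":0.44,"dz":0,"ax":0,"ay":0,"az":0},{"dx":-1,"dy":0.44,"dz":0,"ax":0,"ay":0,"az":0},{"dx":-1,"dy":0.44,"dz":0,"ax":0,"ay":0,"az":0},{"dx":-1,"dy":0.44,"dz":0,"ax":0,"ay":0,"az":0},{"dx":-1,"dy":0.44,"dz":0,"ax":0,"ay":0,"az":0},{"dx":-1,"dy":0.44,"dz":0,"ax":0,"ay":0,"az":0},{"dx":-1,"dy":0.44,"dz":0,"ax":0,"ay":0,"az":0},{"dx":-1,"dy":0.44,"dz":0,"ax":0,"ay":0,"az":0}]'
python3 -m handwheel '[{"dx":-0.5,"dy":0.2,"dz":0,"ax":0,"ay":0,"az":0.9},{"dx":0,"dy":0,"dz":0,"ax":0,"ay":0,"az":0.9},{"dx":0,"dy":0,"dz":0,"ax":0,"ay":0,"az":0.9},{"dx":0,"dy":0,"dz":0,"ax":0,"ay":0,"az":0.9},{"dx":0,"dy":0,"dz":0,"ax":0,"ay":0,"az":0.9},{"dx":0,"dy":0,"dz":0,"ax":0,"ay":0,"az":0.9},{"dx":0,"dy":0,"dz":0,"ax":0,"ay":0,"az":0.9},{"dx":0,"dy":0,"dz":0,"ax":0,"ay":0,"az":0.9},{"dx":0,"dy":0,"dz":0,"ax":0,"ay":0,"az":0.9},{"dx":0,"dy":0,"dz":0,"ax":0,"ay":0,"az":0.9},{"dx":0,"dy":0,"dz":0,"ax":0,"ay":0,"az":0.4},{"dx":0,"dy":0,"dz":0,"ax":0,"ay":0,"az":0}]'
python3 plan.py .6384 -.1299 .24 -3.5
python3 - <<'E'
from m import *
c=bot.camera("wrist"); save(c,"w4")
E
```

```text
clock: 9.4
eef_pos: [0.4973, -0.1184, 0.2386]
tool_rot: [0.781, 0.625, 0.001, -0.001]
ft_force: [0.9, -0.7, -0.6]
grip_width: 0.0546
clock: 10.6
eef_pos: [0.4994, -0.1304, 0.2386]
tool_rot: [1.0, -0.03, 0.0, -0.001]
ft_force: [-0.5, 0.1, -0.3]
grip_width: 0.0545
clock 10.6 pose [ 0.4994 -0.1304  0.2386] phi -3.4351335667207215 F [-0.5459  0.0778 -0.2891] w 0.054469437182470264 j [-0.2569  0.2779  0.0241  1.317   0.0028  2.9446]
shift (tool now) [ 5.5476 -0.3534 -0.051 ] turn [-0.0181 -0.0032  0.0076] shift in tgt axes [ 5.5472 -0.3596 -0.0547]
```

View pics/w4.png

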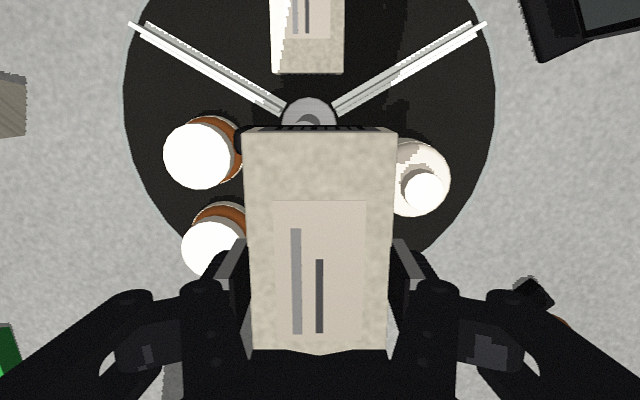

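```bash
python3 -m handwheel '[{"dx":0.9,"dy":-0.15,"dz":-0.8,"ax":0,"ay":0,"az":0},{"dx":0.9,"dy":-0.2,"dz":-0.8,"ax":0,"ay":0,"az":0},{"dx":0,"dy":0,"dz":0,"ax":0,"ay":0,"az":0},{"dx":0,"dy":0,"dz":0,"ax":0,"ay":0,"az":0}]'
python3 - <<'E'
from m import *
c=bot.camera("wrist"); save(c,"w5"); save(c,"w5c",(260,0,370,150),4)
import pickle; pickle.dump(c,open("w5.pkl","wb"))
E
```

```text
clock: 11.05
eef_pos: [0.5457, -0.124, 0.2794]
tool_rot: [1.0, -0.029, 0.001, -0.001]
ft_force: [0.1, -1.0, -1.5]
grip_width: 0.0544
```

View pics/w5c.png

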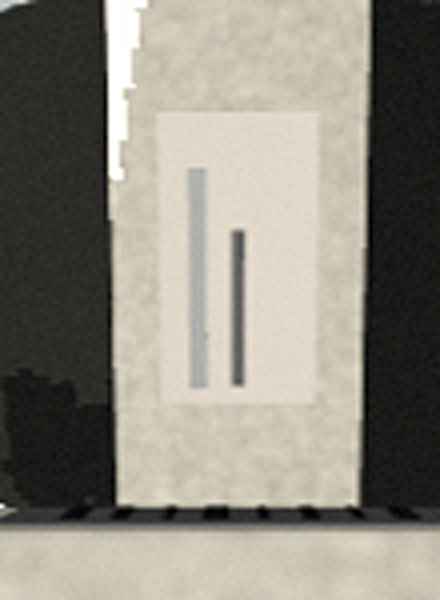

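```bash
python3 - <<'E'
from m import *
import pickle
c=pickle.load(open("w5.pkl","rb")); o=bot.get_obs()
M=R.from_quat(o["tool_rot"]); Rc=R.from_quat(c["rotation"])
P=toplane(c,[(286.3,0),(289,126),(352.8,0),(350.1,126)],.071); print(P)
mid0=(P[0]+P[2])/2; mid1=(P[1]+P[3])/2; print("axis",mid0,mid1,np.degrees(np.arctan2(*(mid0-mid1)[[1,0]])))
# w4 camera
T4=R.from_euler("z",-3.435,degrees=True)*R.from_quat([1,0,0,0]); 
off=M.inv().apply(np.array(c["eye"])-np.array(o["eef_pos"])); rel=M.inv()*Rc
c4=dict(c); c4["eye"]=np.array([.4994,-.1304,.2386])+T4.apply(off); c4["rotation"]=(T4*rel).as_quat()
Q=toplane(c4,[(272.3,73.5),(344,73)],.071); print("inner edge",Q,Q.mean(0)+55e-3*np.array([np.cos(np.radians(-3.5)),np.sin(np.radians(-3.5)),0]))
L5=toplane(c,[(299.5,28),(339.5,28),(338.5,101),(300.3,101)],.071); print("label",L5.mean(0))
E
```

```text
[[ 0.6933 -0.105   0.071 ]
 [ 0.5884 -0.0988  0.071 ]
 [ 0.69   -0.1612  0.071 ]
 [ 0.5851 -0.1552  0.071 ]]
axis [ 0.6917 -0.1331  0.071 ] [ 0.5868 -0.127   0.071 ] -3.331220156325316
inner edge [[ 0.5867 -0.0997  0.071 ]
 [ 0.5837 -0.1557  0.071 ]] [ 0.6401 -0.131   0.071 ]
label [ 0.6395 -0.13    0.071 ]
```

```bash
python3 plan.py .641 -.130 .13 -3.35
```

```text
clock 11.1 pose [ 0.5449 -0.1239  0.2789] phi -3.373872422388313 F [ 0.0302  0.7017 -1.7555] w 0.054423518891035395 j [-0.2251  0.35    0.2291  1.4494  0.0028  2.9754]
shift (tool now) [3.8456 0.0322 5.9596] turn [-0.0179 -0.006  -0.0028] shift in tgt axes [3.851  0.0177 5.9562]
```

```bash
python3 -m handwheel '[{"dx":0.85,"dy":0.02,"dz":0,"ax":-0.02,"ay":0,"az":0},{"dx":1,"dy":0,"dz":0,"ax":0,"ay":0,"az":0},{"dx":1,"dy":0,"dz":0.5,"ax":0,"ay":0,"az":0},{"dx":1,"dy":0,"dz":0.9,"ax":0,"ay":0,"az":0},{"dx":0,"dy":0,"dz":1,"ax":0,"ay":0,"az":0},{"dx":0,"dy":0,"dz":1,"ax":0,"ay":0,"az":0},{"dx":0,"dy":0,"dz":1,"ax":0,"ay":0,"az":0},{"dx":0,"dy":0,"dz":1,"ax":0,"ay":0,"az":0},{"dx":0,"dy":0,"dz":0.5,"ax":0,"ay":0,"az":0},{"dx":0,"dy":0,"dz":0,"ax":0,"ay":0,"az":0},{"dx":0,"dy":0,"dz":0,"ax":0,"ay":0,"az":0}]'; python3 plan.py .641 -.130 .103 -3.35
```

```text
clock: 12.2
eef_pos: [0.6422, -0.1303, 0.1333]
tool_rot: [1.0, -0.03, 0.002, 0.0]
ft_force: [0.3, -0.9, -0.2]
grip_width: 0.0544
clock 12.2 pose [ 0.6422 -0.1303  0.1333] phi -3.4123814399885433 F [ 0.2763 -0.8663 -0.1881] w 0.05440405301045837 j [-0.2002  0.6114  0.2647  1.2207 -0.0001  3.001 ]
shift (tool now) [-0.052  -0.0098  1.2104] turn [ 0.0036 -0.022  -0.0073] shift in tgt axes [-0.048  -0.0092  1.2106]
```

```bash
python3 -m handwheel '[{"dx":-0.04,"dy":-0.01,"dz":0.6,"ax":0,"ay":-0.02,"az":0},{"dx":0,"dy":0,"dz":0.4,"ax":0,"ay":0,"az":0},{"dx":0,"dy":0,"dz":0.12,"ax":0,"ay":0,"az":0},{"dx":0,"dy":0,"dz":0,"ax":0,"ay":0,"az":0},{"dx":0,"dy":0,"dz":0,"ax":0,"ay":0,"az":0}]'; python3 plan.py .641 -.130 .0994 -3.35
python3 - <<'E'
from m import *
c=bot.camera("scene"); save(c,"s6",(250,180,390,330),4)
E
```

```text
clock: 12.7
eef_pos: [0.6415, -0.1298, 0.1049]
tool_rot: [1.0, -0.03, 0.0, 0.0]
ft_force: [-0.1, 0.0, -0.2]
grip_width: 0.0546
clock 12.7 pose [ 0.6415 -0.1298  0.1049] phi -3.4047348461760976 F [-0.0541  0.0187 -0.2206] w 0.05455029647283899 j [-0.1995  0.6329  0.2256  1.163  -0.0005  3.0016]
shift (tool now) [-0.0195  0.0088  0.2181] turn [ 0.0035 -0.0025 -0.0064] shift in tgt axes [-0.0194  0.0089  0.2181]
```

View pics/s6.png

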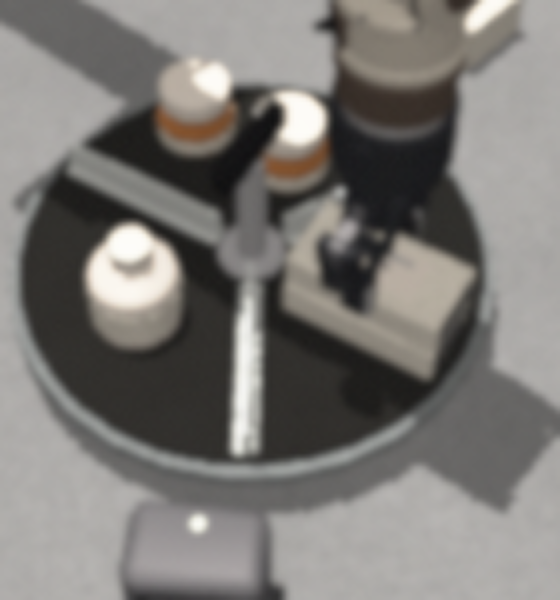

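Alignment looks good, so I'll lower it gently until contact.

```bash
python3 -m handwheel '[{"dx":-0.01,"dy":0,"dz":0.08,"ax":0,"ay":0,"az":0},{"dx":0,"dy":0,"dz":0.08,"ax":0,"ay":0,"az":0},{"dx":0,"dy":0,"dz":0.06,"ax":0,"ay":0,"az":0},{"dx":0,"dy":0,"dz":0,"ax":0,"ay":0,"az":0}]'; python3 plan.py .641 -.130 .0994 -3.35
```

```text
clock: 13.15
eef_pos: [0.6411, -0.1298, 0.0996]
tool_rot: [1.0, -0.03, 0.0, 0.0]
ft_force: [-0.2, 0.8, 0.3]
grip_width: 0.0542
clock 13.15 pose [ 0.6411 -0.1298  0.0996] phi -3.4085870352137944 F [-0.1935  0.8225  0.2658] w 0.05420200865140338 j [-0.1995  0.6364  0.2172  1.1511 -0.0005  3.0015]
shift (tool now) [-0.005   0.0082  0.0066] turn [ 0.0038 -0.0032 -0.0068] shift in tgt axes [-0.005   0.0082  0.0066]
```

```bash
python3 -m handwheel '[{"dx":0,"dy":0,"dz":0.04,"ax":0,"ay":0,"az":0},{"dx":0,"dy":0,"dz":0,"ax":0,"ay":0,"az":0}]'; python3 -m handwheel '[{"dx":0,"dy":0,"dz":0.04,"ax":0,"ay":0,"az":0},{"dx":0,"dy":0,"dz":0,"ax":0,"ay":0,"az":0}]'
```

```text
clock: 13.35
eef_pos: [0.6411, -0.1298, 0.0995]
tool_rot: [1.0, -0.03, 0.0, 0.0]
ft_force: [-3.3, 0.2, 4.8]
grip_width: 0.0545
clock: 13.55
eef_pos: [0.6411, -0.1299, 0.0995]
tool_rot: [1.0, -0.03, 0.001, 0.001]
ft_force: [-4.4, 0.3, 9.2]
grip_width: 0.0546
```

```bash
python3 -m handwheel '[{"dx":0,"dy":0,"dz":-0.05,"ax":0,"ay":0,"az":0},{"dx":0,"dy":0,"dz":0,"ax":0,"ay":0,"az":0}]'; python3 -m handwheel '[{"dx":0,"dy":0,"dz":0,"ax":0,"ay":0,"az":0},{"dx":0,"dy":0,"dz":0,"ax":0,"ay":0,"az":0},{"dx":0,"dy":0,"dz":0,"ax":0,"ay":0,"az":0}]' 0.7;  python3 -m handwheel '[{"dx":0,"dy":0,"dz":-0.3,"ax":0,"ay":0,"az":0},{"dx":0,"dy":0,"dz":-0.7,"ax":0,"ay":0,"az":0},{"dx":0,"dy":0,"dz":-1,"ax":0,"ay":0,"az":0},{"dx":0,"dy":0,"dz":-1,"ax":0,"ay":0,"az":0},{"dx":0,"dy":0,"dz":-1,"ax":0,"ay":0,"az":0},{"dx":0,"dy":0,"dz":-1,"ax":0,"ay":0,"az":0},{"dx":0,"dy":0,"dz":-0.6,"ax":0,"ay":0,"az":0},{"dx":0,"dy":0,"dz":0,"ax":0,"ay":0,"az":0}]' 1
python3 plan.py .5854 .3436 .24 90.4
python3 - <<'E'
from m import *
import pickle
c=bot.camera("wrist"); save(c,"w7"); pickle.dump(c,open("w7.pkl","wb"))
E
```

```text
clock: 13.75
eef_pos: [0.6412, -0.1298, 0.0995]
tool_rot: [1.0, -0.03, 0.001, 0.0]
ft_force: [-3.6, 1.1, 6.8]
grip_width: 0.0543
clock: 14.05
eef_pos: [0.6411, -0.1298, 0.0979]
tool_rot: [1.0, -0.03, -0.0, 0.0]
ft_force: [-0.7, -0.3, 0.7]
grip_width: 0.0726
clock: 14.85
eef_pos: [0.6426, -0.13, 0.2422]
tool_rot: [1.0, -0.03, 0.003, 0.001]
ft_force: [0.1, 0.4, 0.3]
grip_width: 0.0856
clock 14.85 pose [ 0.6426 -0.13    0.2422] phi -3.4101988981182143 F [0.0919 0.3567 0.3358] w 0.08555715254014525 j [-0.1995  0.5616  0.464   1.4665 -0.0004  3.0016]
shift (tool now) [ -3.4115 -18.7759   0.0393] turn [  0.0431  -0.0265 -10.9153] shift in tgt axes [18.961  -2.1558  0.0872]
```

View pics/w7.png

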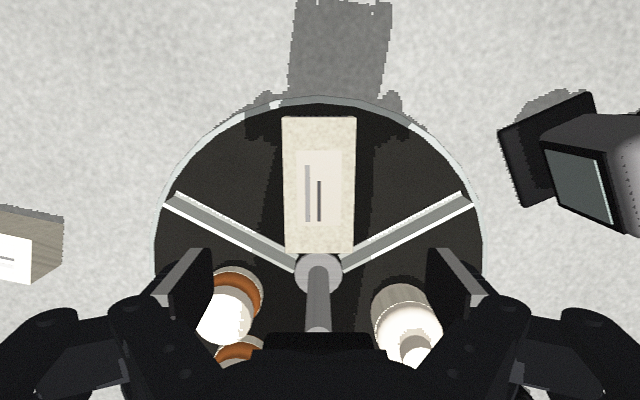

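```bash
python3 - <<'E'
from m import *
import pickle
c=pickle.load(open("w7.pkl","rb")); save(c,"w7c",(260,100,380,270),3.5)
P=toplane(c,[(281.5,116.5),(356.5,116.5),(354,252.5),(286,252.5)],.097)
print(P,P.mean(0))
E
```

```text
[[ 0.6977 -0.1061  0.097 ]
 [ 0.6944 -0.1618  0.097 ]
 [ 0.585  -0.1562  0.097 ]
 [ 0.5884 -0.1003  0.097 ]] [ 0.6414 -0.1311  0.097 ]
```

View pics/w7c.png

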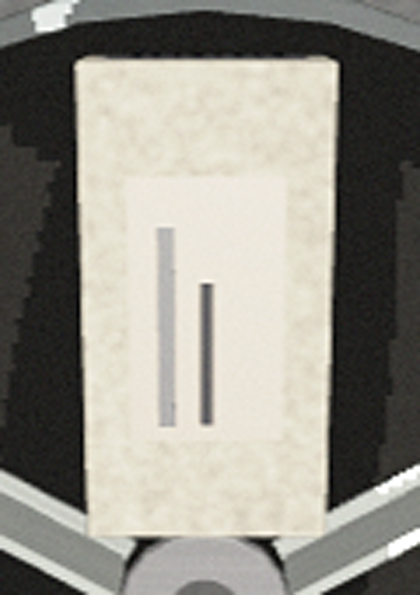

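```bash
python3 -m handwheel '[{"dx":-0.2,"dy":-0.8,"dz":0,"ax":0,"ay":0,"az":0},{"dx":-0.2,"dy":-1,"dz":0,"ax":0,"ay":0,"az":0},{"dx":-0.2,"dy":-1,"dz":0,"ax":0,"ay":0,"az":0},{"dx":-0.2,"dy":-1,"dz":0,"ax":0,"ay":0,"az":0},{"dx":-0.2,"dy":-1,"dz":0,"ax":0,"ay":0,"az":0},{"dx":-0.2,"dy":-1,"dz":0,"ax":0,"ay":0,"az":0},{"dx":-0.2,"dy":-1,"dz":0,"ax":0,"ay":0,"az":0},{"dx":-0.2,"dy":-1,"dz":0,"ax":0,"ay":0,"az":0},{"dx":-0.2,"dy":-1,"dz":0,"ax":0,"ay":0,"az":0},{"dx":-0.2,"dy":-1,"dz":0,"ax":0,"ay":0,"az":0},{"dx":-0.2,"dy":-1,"dz":0,"ax":0,"ay":0,"az":0},{"dx":-0.2,"dy":-1,"dz":0,"ax":0,"ay":0,"az":0}]' 
python3 -m handwheel '[{"dx":-0.2,"dy":-1,"dz":0,"ax":0,"ay":0,"az":0},{"dx":-0.2,"dy":-1,"dz":0,"ax":0,"ay":0,"az":0},{"dx":-0.2,"dy":-1,"dz":0,"ax":0,"ay":0,"az":0},{"dx":-0.2,"dy":-1,"dz":0.5,"ax":0,"ay":0,"az":0},{"dx":-0.2,"dy":-1,"dz":0.5,"ax":0,"ay":0,"az":0},{"dx":0,"dy":-1,"dz":0.5,"ax":0,"ay":0,"az":0},{"dx":0,"dy":-0.9,"dz":0.2,"ax":0,"ay":0,"az":0},{"dx":0,"dy":0,"dz":0,"ax":0,"ay":0,"az":0}]' 
python3 -m handwheel '[{"dx":0,"dy":0,"dz":0,"ax":0,"ay":0,"az":-1},{"dx":0,"dy":0,"dz":0,"ax":0,"ay":0,"az":-1},{"dx":0,"dy":0,"dz":0,"ax":0,"ay":0,"az":-1},{"dx":0,"dy":0,"dz":0,"ax":0,"ay":0,"az":-1},{"dx":0,"dy":0,"dz":0,"ax":0,"ay":0,"az":-1},{"dx":0,"dy":0,"dz":0,"ax":0,"ay":0,"az":-1},{"dx":0,"dy":0,"dz":0,"ax":0,"ay":0,"az":-1},{"dx":0,"dy":0,"dz":0,"ax":0,"ay":0,"az":-1},{"dx":0,"dy":0,"dz":0,"ax":0,"ay":0,"az":-1},{"dx":0,"dy":0,"dz":0,"ax":0,"ay":0,"az":-1},{"dx":0,"dy":0,"dz":0,"ax":0,"ay":0,"az":-0.9},{"dx":0,"dy":0,"dz":0,"ax":0,"ay":0,"az":0}]' 
python3 plan.py .5854 .3436 .2 90.4
python3 - <<'E'
from m import *
import pickle
c=bot.camera("wrist"); save(c,"w8"); pickle.dump(c,open("w8.pkl","wb"))
E
```

```text
clock: 16.1
eef_pos: [0.5869, 0.0759, 0.245]
tool_rot: [0.998, 0.047, -0.002, -0.036]
ft_force: [-0.6, 0.8, -0.1]
grip_width: 0.0855
clock: 16.9
eef_pos: [0.5494, 0.1665, 0.219]
tool_rot: [0.991, 0.113, -0.009, -0.068]
ft_force: [0.1, 0.2, -0.2]
grip_width: 0.0855
clock: 18.1
eef_pos: [0.5505, 0.1647, 0.2201]
tool_rot: [0.597, 0.8, 0.044, -0.052]
ft_force: [0.4, -0.2, 0.5]
grip_width: 0.0854
clock 18.1 pose [0.5505 0.1647 0.2201] phi 106.57549787513535 F [ 0.4194 -0.1648  0.4718] w 0.08537798498545118 j [0.2238 0.4013 0.145  1.3145 0.1356 1.5059]
shift (tool now) [6.2917 3.3628 1.697 ] turn [-0.0682 -0.9047  1.8752] shift in tgt axes [7.1443 1.4448 0.8026]
```

View pics/w8.png

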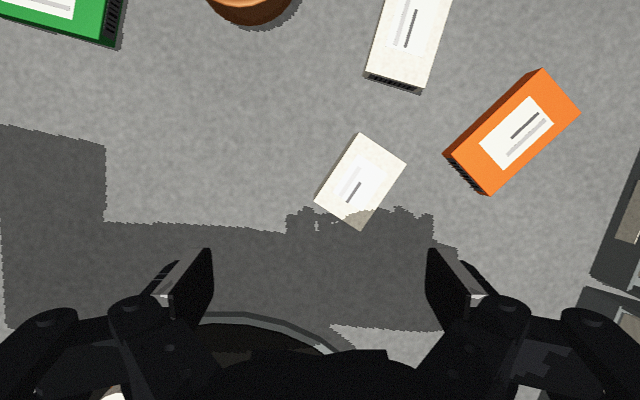

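```bash
python3 -m handwheel '[{"dx":0,"dy":0,"dz":0,"ax":-0.02,"ay":-0.3,"az":0.6},{"dx":0,"dy":0,"dz":0,"ax":-0.02,"ay":-0.3,"az":0.6},{"dx":0,"dy":0,"dz":0,"ax":-0.02,"ay":-0.3,"az":0.6},{"dx":0,"dy":0,"dz":0,"ax":0,"ay":0,"az":0}]'
python3 plan.py .5854 .3436 .2 90.4
```

```text
clock: 18.55
eef_pos: [0.55, 0.1659, 0.2198]
tool_rot: [0.701, 0.714, -0.0, -0.001]
ft_force: [-0.2, 0.3, -0.3]
grip_width: 0.0853
clock 18.55 pose [0.55   0.1659 0.2198] phi 91.06027188410576 F [-0.2018  0.2764 -0.3107] w 0.0853423004040606 j [0.2924 0.4031 0.154  1.3225 0.0012 1.8447]
shift (tool now) [7.0786 1.548  0.7965] turn [-0.0075 -0.006   0.0768] shift in tgt axes [7.0967 1.4654 0.7918]
```

```bash
python3 -m handwheel '[{"dx":1,"dy":0.22,"dz":0.1,"ax":0,"ay":0,"az":0.08},{"dx":1,"dy":0.21,"dz":0.1,"ax":0,"ay":0,"az":0},{"dx":1,"dy":0.21,"dz":0.2,"ax":0,"ay":0,"az":0},{"dx":1,"dy":0.21,"dz":0.2,"ax":0,"ay":0,"az":0},{"dx":1,"dy":0.21,"dz":0.2,"ax":0,"ay":0,"az":0},{"dx":1,"dy":0.21,"dz":0,"ax":0,"ay":0,"az":0},{"dx":1,"dy":0.2,"dz":0,"ax":0,"ay":0,"az":0},{"dx":0.1,"dy":0,"dz":0,"ax":0,"ay":0,"az":0},{"dx":0,"dy":0,"dz":0,"ax":0,"ay":0,"az":0}]'
python3 plan.py .5854 .3436 .2 90.4
python3 - <<'E'
from m import *
import pickle
c=bot.camera("wrist"); save(c,"w9"); pickle.dump(c,open("w9.pkl","wb"))
save(c,"w9c",(260,80,380,250),3.5)
E
```

```text
clock: 19.45
eef_pos: [0.585, 0.343, 0.199]
tool_rot: [0.704, 0.71, -0.001, -0.001]
ft_force: [0.0, -0.8, 0.2]
grip_width: 0.0852
clock 19.45 pose [0.585 0.343 0.199] phi 90.45641117959065 F [ 0.0005 -0.7887  0.2411] w 0.08523696200385862 j [0.5296 0.6312 0.4724 1.4138 0.0016 2.0924]
shift (tool now) [ 0.025   0.0149 -0.0382] turn [-0.0157 -0.0031  0.0066] shift in tgt axes [ 0.025   0.0149 -0.0382]
```

View pics/w9.png

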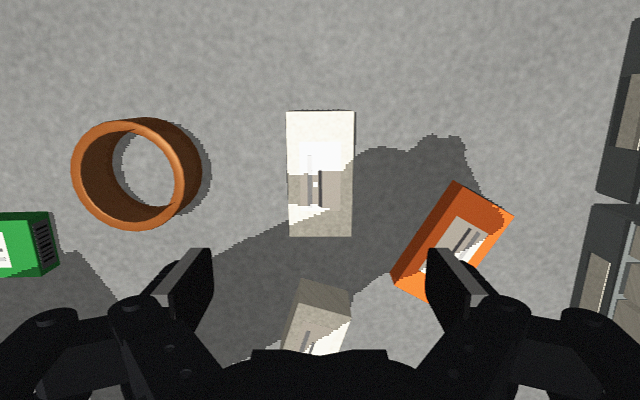

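View pics/w9c.png

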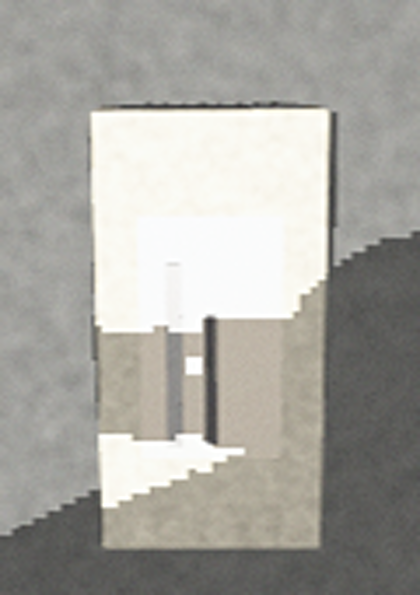

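```bash
python3 - <<'E'
from m import *
import pickle
c=pickle.load(open("w9.pkl","rb")); o=bot.get_obs(); M=R.from_quat(o["tool_rot"])
P=toplane(c,[(286,111.4),(354,111.4),(351.7,236.6),(289.1,236.6)],.026)
print(P,P.mean(0), np.degrees(np.arctan2(*(P[0]+P[1]-P[2]-P[3])[[1,0]])))
Q=toplane(c,[(391,283),(455,181),(300,280),(351,290)],.026);print("orange/box in frame of carton mm",M.inv().apply(Q-P.mean(0))*1000)
E
python3 plan.py .5854 .3436 .027 90.4
```

```text
[[0.5575 0.3973 0.026 ]
 [0.613  0.3978 0.026 ]
 [0.6146 0.2882 0.026 ]
 [0.5584 0.2877 0.026 ]] [0.5859 0.3428 0.026 ] 90.68338542209843
orange/box in frame of carton mm [[-101.0258   66.1488   -0.1745]
 [  -3.3981  115.8284   -0.2614]
 [ -98.0915  -18.6114    0.0169]
 [-108.4023   29.0655   -0.093 ]]
clock 19.5 pose [0.5851 0.3422 0.1993] phi 90.40048409518776 F [-1.2384 -0.7058 -0.056 ] w 0.08541343472099328 j [0.5287 0.6303 0.4715 1.4138 0.0013 2.0925]
shift (tool now) [0.0539 0.0292 6.8922] turn [-0.015  -0.0017  0.0001] shift in tgt axes [0.0556 0.0137 6.8923]
```

```bash
python3 -m handwheel '[{"dx":0.04,"dy":0.03,"dz":1,"ax":-0.015,"ay":0,"az":-0.01},{"dx":0,"dy":0,"dz":1,"ax":0,"ay":0,"az":0},{"dx":0,"dy":0,"dz":1,"ax":0,"ay":0,"az":0},{"dx":0,"dy":0,"dz":1,"ax":0,"ay":0,"az":0},{"dx":0,"dy":0,"dz":1,"ax":0,"ay":0,"az":0},{"dx":0,"dy":0,"dz":1,"ax":0,"ay":0,"az":0},{"dx":0,"dy":0,"dz":0.5,"ax":0,"ay":0,"az":0},{"dx":0,"dy":0,"dz":0,"ax":0,"ay":0,"az":0},{"dx":0,"dy":0,"dz":0,"ax":0,"ay":0,"az":0}]' 0.7; python3 plan.py .5857 .343 .029 90.5
```

```text
clock: 20.4
eef_pos: [0.5864, 0.3436, 0.0381]
tool_rot: [0.704, 0.71, 0.001, 0.0]
ft_force: [0.7, 0.0, 0.5]
grip_width: 0.0724
clock 20.4 pose [0.5864 0.3436 0.0381] phi 90.44723044978532 F [0.7279 0.0364 0.5099] w 0.07240154495467022 j [0.5298 0.7386 0.236  1.0664 0.0003 2.0928]
shift (tool now) [-0.0226 -0.0305  0.362 ] turn [ 0.0095 -0.0079 -0.0061] shift in tgt axes [-0.0222 -0.03    0.3621]
```

```bash
python3 -m handwheel '[{"dx":-0.02,"dy":-0.03,"dz":0.35,"ax":0,"ay":0,"az":0},{"dx":0,"dy":0,"dz":0,"ax":0,"ay":0,"az":0}]'; python3 -m handwheel '[{"dx":0,"dy":0,"dz":0,"ax":0,"ay":0,"az":0},{"dx":0,"dy":0,"dz":0,"ax":0,"ay":0,"az":0},{"dx":0,"dy":0,"dz":0,"ax":0,"ay":0,"az":0},{"dx":0,"dy":0,"dz":0,"ax":0,"ay":0,"az":0}]' -1
python3 plan.py .5857 .343 .24 90.5
python3 - <<'E'
from m import *
import pickle
c=bot.camera("wrist"); save(c,"w10"); pickle.dump(c,open("w10.pkl","wb"))
save(c,"w10c",(210,100,430,200),3.5)
E
```

```text
clock: 20.6
eef_pos: [0.5851, 0.3434, 0.0285]
tool_rot: [0.704, 0.71, 0.001, 0.0]
ft_force: [-0.7, -0.5, 0.8]
grip_width: 0.0724
clock: 21.0
eef_pos: [0.5856, 0.3438, 0.0293]
tool_rot: [0.704, 0.71, 0.001, 0.0]
ft_force: [0.7, -0.1, 4.9]
grip_width: 0.0542
clock 21.0 pose [0.5856 0.3438 0.0293] phi 90.50099904280516 F [ 0.671  -0.0549  4.9133] w 0.05420859459034775 j [0.5307 0.7457 0.2246 1.0472 0.0004 2.0928]
shift (tool now) [-0.0202  0.0199 -8.4296] turn [ 0.013  -0.0105  0.0001] shift in tgt axes [-0.0334  0.0035 -8.4296]
```

View pics/w10c.png

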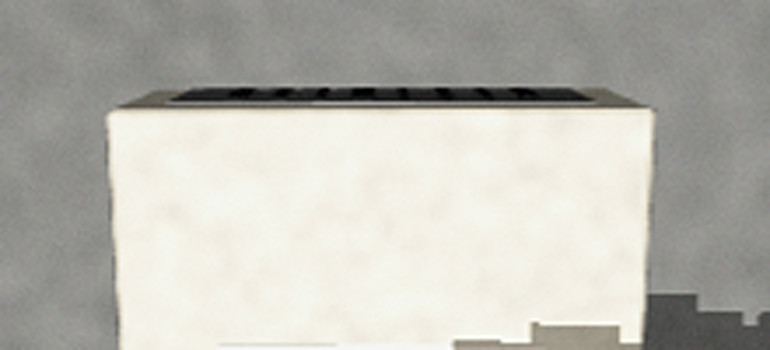

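```bash
python3 - <<'E'
from m import *
import pickle
c=pickle.load(open("w10.pkl","rb")); o=bot.get_obs(); M=R.from_quat(o["tool_rot"])
q=M.inv().apply(toplane(c,[(240.3,131.4),(397.1,131.4)],.026)-np.array(o["eef_pos"]))*1000; print(q,"cx",q[:,0].mean()-55)
E
python3 -m handwheel '[{"dx":0,"dy":0,"dz":-0.5,"ax":0,"ay":0,"az":0},{"dx":0,"dy":0,"dz":-1,"ax":0,"ay":0,"az":0},{"dx":0,"dy":0,"dz":-1,"ax":0,"ay":0,"az":0},{"dx":0,"dy":0,"dz":-1,"ax":0,"ay":0,"az":0},{"dx":0,"dy":0,"dz":-1,"ax":0,"ay":0,"az":0},{"dx":0,"dy":0,"dz":-1,"ax":0,"ay":0,"az":0},{"dx":0,"dy":0,"dz":-1,"ax":0,"ay":0,"az":0},{"dx":0,"dy":0,"dz":-1,"ax":0,"ay":0,"az":0},{"dx":0,"dy":0,"dz":-1,"ax":0,"ay":0,"az":0},{"dx":0,"dy":0,"dz":-1,"ax":0,"ay":0,"az":0},{"dx":0,"dy":0,"dz":-0.5,"ax":0,"ay":0,"az":0}]'; python3 plan.py .555 -.125 .29 -3.4
```

```text
[[ 54.1353 -27.8421   3.3024]
 [ 54.1138  27.9133   3.416 ]] cx -0.8754386472960505
clock: 22.15
eef_pos: [0.5852, 0.3434, 0.2814]
tool_rot: [0.704, 0.71, 0.002, 0.0]
ft_force: [0.1, 0.3, -1.5]
grip_width: 0.0543
clock 22.15 pose [0.5852 0.3434 0.2814] phi 90.49270030037995 F [ 0.0844  0.3202 -1.5126] w 0.05431684960933986 j [0.5306 0.6192 0.6623 1.6101 0.0003 2.0928]
shift (tool now) [-18.7246  -1.3661  -0.3906] turn [ 0.0043 -0.0283 10.9249] shift in tgt axes [-0.093  18.7751 -0.3458]
```

```bash
python3 -m handwheel '[{"dx":-0.5,"dy":-0.1,"dz":-0.1,"ax":0,"ay":0,"az":0},{"dx":-1,"dy":-0.1,"dz":-0.1,"ax":0,"ay":0,"az":0},{"dx":-1,"dy":-0.1,"dz":0,"ax":0,"ay":0,"az":0},{"dx":-1,"dy":-0.1,"dz":0,"ax":0,"ay":0,"az":0},{"dx":-1,"dy":-0.1,"dz":0,"ax":0,"ay":0,"az":0},{"dx":-1,"dy":-0.1,"dz":0,"ax":0,"ay":0,"az":0},{"dx":-1,"dy":-0.1,"dz":0,"ax":0,"ay":0,"az":0},{"dx":-1,"dy":-0.1,"dz":0,"ax":0,"ay":0,"az":0},{"dx":-1,"dy":-0.1,"dz":0,"ax":0,"ay":0,"az":0},{"dx":-1,"dy":-0.1,"dz":0,"ax":0,"ay":0,"az":0},{"dx":-1,"dy":-0.1,"dz":0,"ax":0,"ay":0,"az":0},{"dx":-1,"dy":-0.1,"dz":0,"ax":0,"ay":0,"az":0}]'
python3 -m handwheel '[{"dx":-1,"dy":-0.1,"dz":0,"ax":0,"ay":0,"az":0},{"dx":-1,"dy":0,"dz":0,"ax":0,"ay":0,"az":0},{"dx":-1,"dy":0,"dz":0,"ax":0,"ay":0,"az":0},{"dx":-1,"dy":0,"dz":0,"ax":0,"ay":0,"az":0},{"dx":-1,"dy":0,"dz":0,"ax":0,"ay":0,"az":0},{"dx":-1,"dy":0,"dz":0,"ax":0,"ay":0,"az":0},{"dx":-0.9,"dy":0,"dz":0,"ax":0,"ay":0,"az":0},{"dx":-0.3,"dy":0,"dz":0,"ax":0,"ay":0,"az":0}]'
python3 -m handwheel '[{"dx":0,"dy":0,"dz":0,"ax":0,"ay":0,"az":0.9},{"dx":0,"dy":0,"dz":0,"ax":0,"ay":0,"az":1},{"dx":0,"dy":0,"dz":0,"ax":0,"ay":0,"az":1},{"dx":0,"dy":0,"dz":0,"ax":0,"ay":0,"az":1},{"dx":0,"dy":0,"dz":0,"ax":0,"ay":0,"az":1},{"dx":0,"dy":0,"dz":0,"ax":0,"ay":0,"az":1},{"dx":0,"dy":0,"dz":0,"ax":0,"ay":0,"az":1},{"dx":0,"dy":0,"dz":0,"ax":0,"ay":0,"az":1},{"dx":0,"dy":0,"dz":0,"ax":0,"ay":0,"az":1},{"dx":0,"dy":0,"dz":0,"ax":0,"ay":0,"az":1},{"dx":0,"dy":0,"dz":0,"ax":0,"ay":0,"az":1},{"dx":0,"dy":0,"dz":0,"ax":0,"ay":0,"az":0}]'
python3 -m handwheel '[{"dx":0,"dy":0,"dz":0,"ax":0,"ay":0,"az":0}]'
python3 plan.py .6415 -.130 .16 -3.4
python3 - <<'E'
from m import *
import pickle
c=bot.camera("wrist"); save(c,"w11"); pickle.dump(c,open("w11.pkl","wb"))
save(c,"w11c",(250,0,390,150),4)
E
```

```text
clock: 23.35
eef_pos: [0.5558, 0.0536, 0.2819]
tool_rot: [0.704, 0.71, -0.001, -0.001]
ft_force: [0.0, -0.0, -1.3]
grip_width: 0.0547
clock: 24.15
eef_pos: [0.5548, -0.1268, 0.2817]
tool_rot: [0.705, 0.709, -0.001, -0.001]
ft_force: [-0.4, 0.5, -1.2]
grip_width: 0.0547
clock: 25.35
eef_pos: [0.5555, -0.124, 0.2823]
tool_rot: [1.0, -0.027, -0.001, -0.001]
ft_force: [0.4, -0.1, -3.0]
grip_width: 0.0546
clock: 25.45
eef_pos: [0.5559, -0.1242, 0.2825]
tool_rot: [1.0, -0.026, -0.0, -0.001]
ft_force: [-0.3, 0.0, -0.7]
grip_width: 0.0542
clock 25.45 pose [ 0.5559 -0.1242  0.2825] phi -2.99098312294185 F [-0.2508  0.0477 -0.7135] w 0.0542436357718852 j [-0.2202  0.3728  0.2713  1.4701  0.0009  2.9736]
shift (tool now) [3.4365 0.0592 4.8986] turn [-0.0067  0.0044  0.0476] shift in tgt axes [3.4335 0.0297 4.9009]
```

View pics/w11c.png

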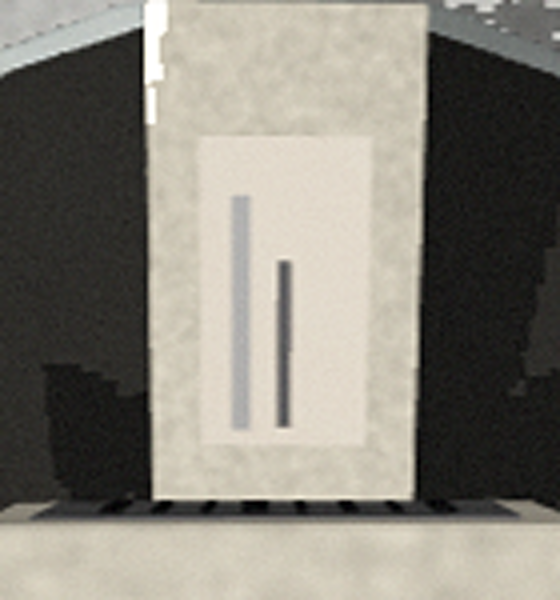

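View pics/w11.png

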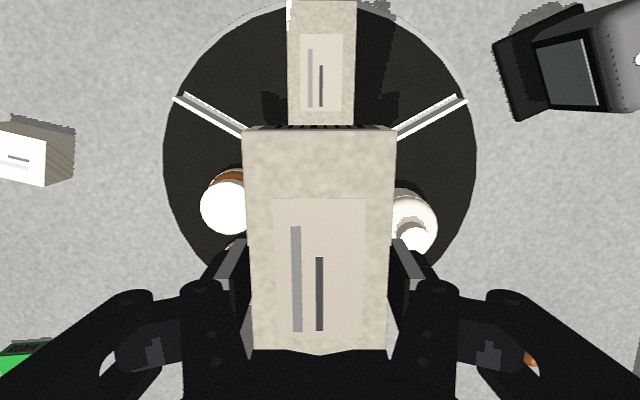

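```bash
python3 - <<'E'
from m import *
import pickle
c=pickle.load(open("w11.pkl","rb"))
P=toplane(c,[(286,.8),(357.2,.8),(353.8,124),(288.2,124)],.097); m0=(P[0]+P[1])/2; m1=(P[2]+P[3])/2
a=np.degrees(np.arctan2(*(m0-m1)[[1,0]])); print(P,a,m0-.055*np.array([np.cos(np.radians(a)),np.sin(np.radians(a)),0]))
E
```

```text
[[ 0.6966 -0.1059  0.097 ]
 [ 0.6936 -0.1619  0.097 ]
 [ 0.5983 -0.1567  0.097 ]
 [ 0.6012 -0.1004  0.097 ]] -3.1957044115033573 [ 0.6402 -0.1308  0.097 ]
```

```bash
python3 plan.py .6412 -.1304 .16 -3.3; python3 -m handwheel '[{"dx":0.7,"dy":0.06,"dz":0,"ax":0,"ay":0,"az":0.04},{"dx":0.9,"dy":0,"dz":0,"ax":0,"ay":0,"az":0},{"dx":0.9,"dy":0,"dz":0.5,"ax":0,"ay":0,"az":0},{"dx":0.9,"dy":0,"dz":0.9,"ax":0,"ay":0,"az":0},{"dx":0,"dy":0,"dz":1,"ax":0,"ay":0,"az":0},{"dx":0,"dy":0,"dz":1,"ax":0,"ay":0,"az":0},{"dx":0,"dy":0,"dz":1,"ax":0,"ay":0,"az":0},{"dx":0,"dy":0,"dz":0.3,"ax":0,"ay":0,"az":0},{"dx":0,"dy":0,"dz":0,"ax":0,"ay":0,"az":0},{"dx":0,"dy":0,"dz":0,"ax":0,"ay":0,"az":0}]'; python3 plan.py .6412 -.1304 .130 -3.3
```

```text
clock 25.5 pose [ 0.556  -0.1242  0.2826] phi -3.0239587401029717 F [ 0.4241 -0.0087 -1.4271] w 0.054703415216639885 j [-0.2203  0.3729  0.2717  1.4701  0.0009  2.9741]
shift (tool now) [3.4185 0.0708 4.9027] turn [-0.0064  0.0027  0.0321] shift in tgt axes [3.4168 0.0496 4.9042]
clock: 26.5
eef_pos: [0.6419, -0.1312, 0.1668]
tool_rot: [1.0, -0.03, 0.001, -0.0]
ft_force: [0.4, 1.0, -1.4]
grip_width: 0.0544
clock 26.5 pose [ 0.6419 -0.1312  0.1668] phi -3.495238400754036 F [ 0.4328  0.9676 -1.3667] w 0.054366964126541795 j [-0.2019  0.5918  0.3198  1.2967  0.0008  3.0007]
shift (tool now) [-0.0332 -0.0284  1.4713] turn [-0.0032 -0.015  -0.0227] shift in tgt axes [-0.0298 -0.0292  1.4714]
```

```bash
python3 -m handwheel '[{"dx":-0.03,"dy":-0.03,"dz":0.7,"ax":0,"ay":-0.015,"az":-0.02},{"dx":0,"dy":0,"dz":0.5,"ax":0,"ay":0,"az":0},{"dx":0,"dy":0,"dz":0.15,"ax":0,"ay":0,"az":0},{"dx":0,"dy":0,"dz":0,"ax":0,"ay":0,"az":0},{"dx":0,"dy":0,"dz":0,"ax":0,"ay":0,"az":0}]'; python3 plan.py .6412 -.1304 .126 -3.3
```

```text
clock: 27.0
eef_pos: [0.641, -0.1303, 0.1325]
tool_rot: [1.0, -0.029, -0.0, -0.0]
ft_force: [0.8, -0.3, -1.6]
grip_width: 0.0543
clock 27.0 pose [ 0.641  -0.1303  0.1325] phi -3.3539107549807707 F [ 0.8352 -0.3286 -1.6431] w 0.05433736191995622 j [-0.2008  0.6127  0.2649  1.2238  0.0005  2.9993]
shift (tool now) [0.0091 0.0028 0.2606] turn [-0.0038  0.0044 -0.0063] shift in tgt axes [0.009  0.0027 0.2606]
```

```bash
python3 -m handwheel '[{"dx":0.01,"dy":0,"dz":0.08,"ax":0,"ay":0,"az":0},{"dx":0,"dy":0,"dz":0.08,"ax":0,"ay":0,"az":0},{"dx":0,"dy":0,"dz":0.06,"ax":0,"ay":0,"az":0},{"dx":0,"dy":0,"dz":0,"ax":0,"ay":0,"az":0}]'; python3 -m handwheel '[{"dx":0,"dy":0,"dz":0.04,"ax":0,"ay":0,"az":0},{"dx":0,"dy":0,"dz":0,"ax":0,"ay":0,"az":0}]'; python3 plan.py .6412 -.1304 .126 -3.3
```

```text
clock: 27.4
eef_pos: [0.6409, -0.1303, 0.1264]
tool_rot: [1.0, -0.029, -0.001, -0.0]
ft_force: [-0.2, -0.6, -1.2]
grip_width: 0.0543
clock: 27.6
eef_pos: [0.641, -0.1303, 0.1262]
tool_rot: [1.0, -0.029, -0.0, -0.0]
ft_force: [-1.8, 0.2, 4.2]
grip_width: 0.0544
clock 27.6 pose [ 0.641  -0.1303  0.1262] phi -3.358883681520336 F [-1.8439  0.167   4.2432] w 0.05439211554417498 j [-0.2007  0.6171  0.2558  1.2103  0.0003  2.9995]
shift (tool now) [0.0098 0.0025 0.01  ] turn [-0.0028  0.0054 -0.0069] shift in tgt axes [0.0098 0.0025 0.01  ]
```

Contact reached; now release and rise.

```bash
python3 -m handwheel '[{"dx":0,"dy":0,"dz":0,"ax":0,"ay":0,"az":0},{"dx":0,"dy":0,"dz":0,"ax":0,"ay":0,"az":0},{"dx":0,"dy":0,"dz":0,"ax":0,"ay":0,"az":0}]' 0.7;  python3 -m handwheel '[{"dx":0,"dy":0,"dz":-0.3,"ax":0,"ay":0,"az":0},{"dx":0,"dy":0,"dz":-0.7,"ax":0,"ay":0,"az":0},{"dx":0,"dy":0,"dz":-1,"ax":0,"ay":0,"az":0},{"dx":0,"dy":0,"dz":-1,"ax":0,"ay":0,"az":0},{"dx":0,"dy":0,"dz":-1,"ax":0,"ay":0,"az":0},{"dx":0,"dy":0,"dz":-1,"ax":0,"ay":0,"az":0},{"dx":0,"dy":0,"dz":-0.6,"ax":0,"ay":0,"az":0},{"dx":0,"dy":0,"dz":0,"ax":0,"ay":0,"az":0}]'
python3 - <<'E'
from m import *
import pickle
c=bot.camera("wrist"); save(c,"w12"); save(c,"w12c",(260,80,390,280),3)
t=bot.camera("top"); save(t,"t12",(300,100,480,260),4)
s=bot.camera("scene"); save(s,"s12",(240,180,390,380),3)
pickle.dump((c,t,s),open("p12.pkl","wb"))
E
python3 plan.py .5395 -.125 .23 86.7
```

```text
clock: 27.9
eef_pos: [0.6408, -0.1302, 0.125]
tool_rot: [1.0, -0.029, -0.001, -0.0]
ft_force: [0.3, 0.2, 0.6]
grip_width: 0.0729
clock: 28.7
eef_pos: [0.6424, -0.1306, 0.269]
tool_rot: [1.0, -0.029, 0.002, 0.0]
ft_force: [-0.1, 0.2, -0.5]
grip_width: 0.0727
clock 28.85 pose [ 0.6407 -0.1303  0.2643] phi -3.3586280747726516 F [-0.622   0.7328 -0.4963] w 0.0725285867635943 j [-0.2008  0.5639  0.5244  1.5346  0.0005  2.9994]
shift (tool now) [-4.0484  0.0279  1.3835] turn [ -0.0216   0.0116 -10.4788] shift in tgt axes [-0.0224 -4.0528  1.3707]
```

View pics/w12.png

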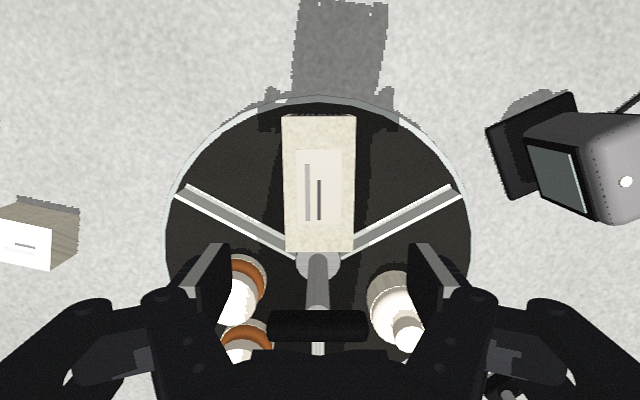

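View pics/t12.png

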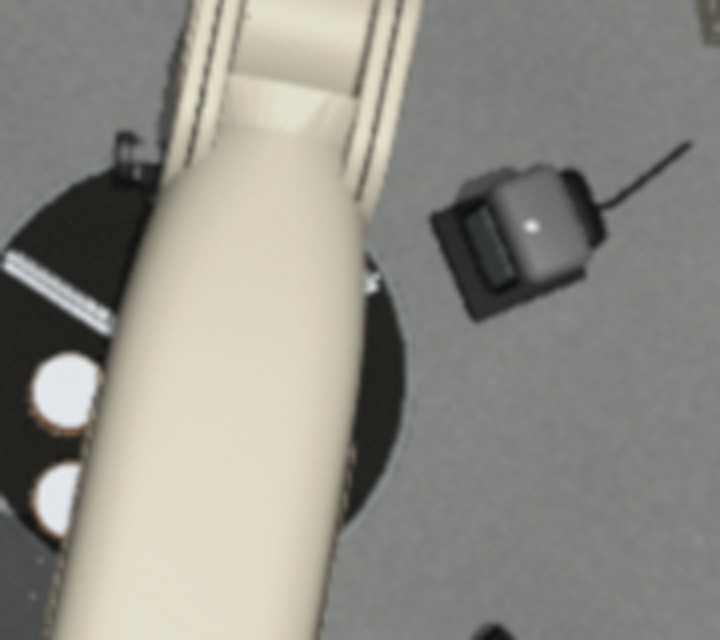

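View pics/s12.png

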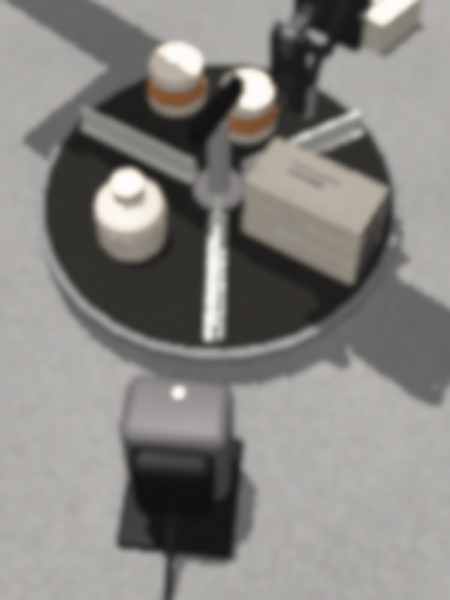

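```bash
python3 - <<'E'
from m import *
import pickle
c,t,s=pickle.load(open("p12.pkl","rb"))
ax=np.array([.5388,-.1246]); axw=np.array([.543,-.1247])
Wt=toplane(t,[(300+491/4,100+245/4)],.085)[0]; Ww=toplane(c,[(556,174)],.085)[0]
print("window top",Wt,"wrist",Ww,"tri",tri([(t,(300+491/4,100+245/4)),(c,(556,174))]))
for n,a,w in(("top",ax,Wt),("wrist",axw,Ww)):
    d=w[:2]-a; print(n,np.degrees(np.arctan2(d[1],d[0])),np.linalg.norm(d))
# foot front edge in top: crop (432,213)-(476,320); z~0.01
F=toplane(t,[(300+432/4,100+213/4),(300+476/4,100+320/4)],.01); d=F[1]-F[0]; print("foot edge angle",np.degrees(np.arctan2(d[1],d[0])),F)
# window edges
F=toplane(t,[(300+467/4,100+208/4),(300+495/4,100+288/4)],.08); d=F[1]-F[0]; print("win edge angle",np.degrees(np.arctan2(d[1],d[0])))
F=toplane(c,[(486,129),(517,200)],.01); d=F[1]-F[0]; print("foot edge wrist",np.degrees(np.arctan2(d[1],d[0])),F)
save(c,"w12s",(470,80,640,230),4)
E
cp pics/w12.png /tmp; python3 - <<'E'
E
```

```text
window top [ 0.629  -0.3424  0.085 ] wrist [ 0.6316 -0.3412  0.085 ] tri [ 0.6301 -0.3438  0.0804]
top -67.50447115616423 0.23574352182462405
wrist -67.74496477465784 0.23391148616317403
foot edge angle -158.55485383232622 [[ 0.6646 -0.3153  0.01  ]
 [ 0.5831 -0.3473  0.01  ]]
win edge angle -161.67414319127948
foot edge wrist -153.94636725664643 [[ 0.6667 -0.3112  0.01  ]
 [ 0.5854 -0.3509  0.01  ]]
```

View pics/w12s.png

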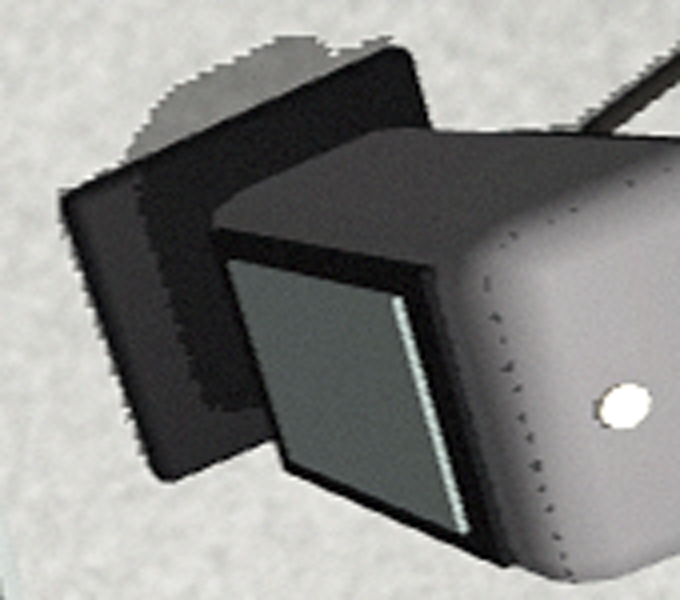

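```bash
python3 -m handwheel '[{"dx":-0.8,"dy":0,"dz":0.1,"ax":0,"ay":0,"az":-0.5},{"dx":-0.8,"dy":0.1,"dz":0.1,"ax":0,"ay":0,"az":0},{"dx":-0.8,"dy":0.1,"dz":0.1,"ax":0,"ay":0,"az":0},{"dx":-0.8,"dy":0.1,"dz":0,"ax":0,"ay":0,"az":0},{"dx":-0.8,"dy":0,"dz":0,"ax":0,"ay":0,"az":0},{"dx":0,"dy":0,"dz":0,"ax":0,"ay":0,"az":-1},{"dx":0,"dy":0,"dz":0,"ax":0,"ay":0,"az":-1},{"dx":0,"dy":0,"dz":0,"ax":0,"ay":0,"az":-1},{"dx":0,"dy":0,"dz":0,"ax":0,"ay":0,"az":-1},{"dx":0,"dy":0,"dz":0,"ax":0,"ay":0,"az":-1}]'
python3 -m handwheel '[{"dx":0,"dy":0,"dz":0,"ax":0,"ay":0,"az":-1},{"dx":0,"dy":0,"dz":0,"ax":0,"ay":0,"az":-1},{"dx":0,"dy":0,"dz":0,"ax":0,"ay":0,"az":-1},{"dx":0,"dy":0,"dz":0,"ax":0,"ay":0,"az":-1},{"dx":0,"dy":0,"dz":0,"ax":0,"ay":0,"az":-1},{"dx":0,"dy":0,"dz":0,"ax":0,"ay":0,"az":0},{"dx":0,"dy":0,"dz":0,"ax":0,"ay":0,"az":0}]'
python3 plan.py .5415 -.125 .19 86.7
python3 - <<'E'
from m import *
import pickle
c=bot.camera("wrist"); save(c,"w13"); pickle.dump(c,open("w13.pkl","wb"))
E
```

```text
clock: 29.85
eef_pos: [0.5403, -0.1378, 0.2562]
tool_rot: [0.926, 0.377, -0.002, -0.002]
ft_force: [0.3, 0.2, -0.4]
grip_width: 0.0727
clock: 30.55
eef_pos: [0.5407, -0.1378, 0.2568]
tool_rot: [0.727, 0.687, -0.001, -0.002]
ft_force: [0.5, -0.8, 0.3]
grip_width: 0.0725
clock 30.55 pose [ 0.5407 -0.1378  0.2568] phi 86.70766508242066 F [ 0.5334 -0.8139  0.3343] w 0.0725403818729625 j [-0.2498  0.3575  0.183   1.4002  0.0004  1.3784]
shift (tool now) [0.5111 0.014  2.6743] turn [-0.0252 -0.0076  0.0009] shift in tgt axes [0.5142 0.0038 2.6738]
```

View pics/w13.png

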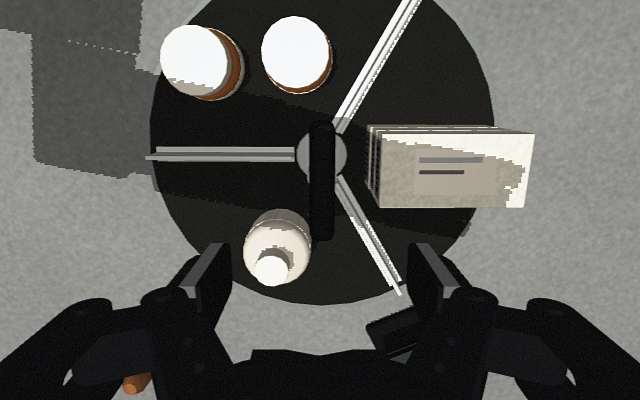

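```bash
python3 - <<'E'
from m import *
import pickle
c=pickle.load(open("w13.pkl","rb")); d=dict(c); d["img"]=np.clip(c["img"].astype(int)*4,0,255).astype(np.uint8); save(d,"w13c",(280,100,380,260),3.6)
E
```

```text
(no output)
```

View pics/w13c.png

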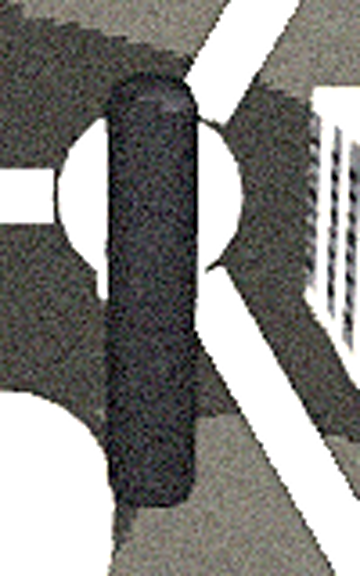

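```bash
python3 - <<'E'
from m import *
import pickle
c=pickle.load(open("w13.pkl","rb"))
f=lambda x,y:(280+x/3.6,100+y/3.6)
P=toplane(c,[f(153,85),f(153,505),f(109,200),f(197,200),f(111,450),f(194,450)],.171); print(P)
print("len",np.linalg.norm(P[0]-P[1]),"w",np.linalg.norm(P[2]-P[3]),np.linalg.norm(P[4]-P[5]),"centre",(P[0]+P[1])/2, "dir",np.degrees(np.arctan2(*(P[0]-P[1])[[1,0]])))
print("sides mid",(P[2]+P[3])/2,(P[4]+P[5])/2)
print(toplane(c,[f(150,197)],.05))
# pile top in this view
Q=toplane(c,[(384,134.5),(533.5,134.5),(523,207.5),(380.5,208)],.123);print(Q,Q.mean(0),np.degrees(np.arctan2(*(Q[1]+Q[2]-Q[0]-Q[3])[[1,0]])))
E
```

```text
[[ 0.5455 -0.087   0.171 ]
 [ 0.5415 -0.1599  0.171 ]
 [ 0.5372 -0.1053  0.171 ]
 [ 0.5518 -0.1061  0.171 ]
 [ 0.5348 -0.1492  0.171 ]
 [ 0.5492 -0.15    0.171 ]]
len 0.07300344920509733 w 0.014571104135173861 0.014491625350932949 centre [ 0.5435 -0.1234  0.171 ] dir 86.8484665351844
sides mid [ 0.5445 -0.1057  0.171 ] [ 0.542  -0.1496  0.171 ]
[[ 0.5435 -0.1242  0.05  ]]
[[ 0.5895 -0.1007  0.123 ]
 [ 0.6968 -0.1068  0.123 ]
 [ 0.6944 -0.1618  0.123 ]
 [ 0.5863 -0.1561  0.123 ]] [ 0.6417 -0.1313  0.123 ] -3.155799630311039
```

```bash
python3 plan.py .5432 -.1243 .169 86.85; python3 -m handwheel '[{"dx":0.53,"dy":0.07,"dz":0,"ax":-0.025,"ay":-0.01,"az":-0.015},{"dx":0,"dy":0,"dz":0.6,"ax":0,"ay":0,"az":0},{"dx":0,"dy":0,"dz":0.9,"ax":0,"ay":0,"az":0},{"dx":0,"dy":0,"dz":0.9,"ax":0,"ay":0,"az":0},{"dx":0,"dy":0,"dz":0.7,"ax":0,"ay":0,"az":0},{"dx":0,"dy":0,"dz":0,"ax":0,"ay":0,"az":0},{"dx":0,"dy":0,"dz":0,"ax":0,"ay":0,"az":0}]'; python3 plan.py .5432 -.1243 .169 86.85
```

```text
clock 30.6 pose [ 0.5408 -0.1379  0.2571] phi 86.73238905645292 F [-0.4989 -0.0102  0.1415] w 0.07244948641101559 j [-0.2498  0.3573  0.1834  1.4003  0.0004  1.378 ]
shift (tool now) [0.544  0.0771 3.5235] turn [-0.0222 -0.0069 -0.0137] shift in tgt axes [0.5475 0.0665 3.5232]
clock: 31.3
eef_pos: [0.5439, -0.1243, 0.1806]
tool_rot: [0.725, 0.688, 0.0, 0.001]
ft_force: [1.3, -0.6, -0.2]
grip_width: 0.0729
clock 31.3 pose [ 0.5439 -0.1243  0.1806] phi 87.01126850735761 F [ 1.3456 -0.6472 -0.2295] w 0.07289055555591434 j [-0.2246  0.391   0.0315  1.2095 -0.0002  1.3984]
shift (tool now) [-0.0017 -0.0276  0.4654] turn [0.0113 0.0034 0.0188] shift in tgt axes [-0.002  -0.0268  0.4654]
```

```bash
python3 -m handwheel '[{"dx":0,"dy":-0.02,"dz":0.42,"ax":0.01,"ay":0,"az":0.02},{"dx":0,"dy":0,"dz":0,"ax":0,"ay":0,"az":0},{"dx":0,"dy":0,"dz":0,"ax":0,"ay":0,"az":0}]'; python3 plan.py .5432 -.1243 .169 86.85; python3 -m handwheel '[{"dx":0,"dy":0,"dz":0,"ax":0,"ay":0,"az":0},{"dx":0,"dy":0,"dz":0,"ax":0,"ay":0,"az":0},{"dx":0,"dy":0,"dz":0,"ax":0,"ay":0,"az":0},{"dx":0,"dy":0,"dz":0,"ax":0,"ay":0,"az":0},{"dx":0,"dy":0,"dz":0,"ax":0,"ay":0,"az":0},{"dx":0,"dy":0,"dz":0,"ax":0,"ay":0,"az":0},{"dx":0,"dy":0,"dz":0,"ax":0,"ay":0,"az":0}]' -1; python3 plan.py .5432 -.1243 .169 86.85
```

```text
clock: 31.6
eef_pos: [0.5434, -0.1249, 0.1702]
tool_rot: [0.726, 0.687, -0.0, 0.001]
ft_force: [0.3, 0.5, -0.9]
grip_width: 0.0728
clock 31.6 pose [ 0.5434 -0.1249  0.1702] phi 86.83111607502056 F [ 0.257   0.5172 -0.8554] w 0.07279145915155337 j [-0.2255  0.3984  0.0142  1.1856 -0.0006  1.4006]
shift (tool now) [ 0.0225 -0.0105  0.0466] turn [ 0.0054  0.0053 -0.0022] shift in tgt axes [ 0.0225 -0.0104  0.0467]
clock: 32.3
eef_pos: [0.5428, -0.1249, 0.1704]
tool_rot: [0.726, 0.687, -0.0, 0.0]
ft_force: [-4.6, 0.2, 6.6]
grip_width: 0.0146
clock 32.3 pose [ 0.5428 -0.1249  0.1704] phi 86.83319044012102 F [-4.5533  0.195   6.5907] w 0.014611459931523348 j [-0.2257  0.3978  0.0138  1.1868 -0.0009  1.4003]
shift (tool now) [0.0261 0.0137 0.054 ] turn [-0.0009  0.0061 -0.002 ] shift in tgt axes [0.026  0.0137 0.0541]
```

```bash
python3 -m handwheel '[{"dx":0,"dy":0.02,"dz":-0.02,"ax":0,"ay":0,"az":0.1},{"dx":0,"dy":0,"dz":0,"ax":0,"ay":0,"az":0.2},{"dx":0,"dy":0,"dz":0,"ax":0,"ay":0,"az":0.3},{"dx":0,"dy":0,"dz":0,"ax":0,"ay":0,"az":0.3},{"dx":0,"dy":0,"dz":0,"ax":0,"ay":0,"az":0.3},{"dx":0,"dy":0,"dz":0,"ax":0,"ay":0,"az":0.3},{"dx":0,"dy":0,"dz":0,"ax":0,"ay":0,"az":0.2},{"dx":0,"dy":0,"dz":0,"ax":0,"ay":0,"az":0.1},{"dx":0,"dy":0,"dz":0,"ax":0,"ay":0,"az":0}]'; python3 plan.py .5428 -.1249 .1704 22.4
```

```text
clock: 33.2
eef_pos: [0.5425, -0.1249, 0.1704]
tool_rot: [0.813, 0.583, -0.001, -0.0]
ft_force: [-6.2, -0.2, 5.2]
grip_width: 0.0149
clock 33.2 pose [ 0.5425 -0.1249  0.1704] phi 71.30578324683088 F [-6.1887 -0.2404  5.1586] w 0.014850320831343933 j [-0.2257  0.3987  0.0151  1.1894 -0.0011  1.6714]
shift (tool now) [ 0.0037  0.0135 -0.0018] turn [-0.0086  0.0142  5.6904] shift in tgt axes [ 0.0126  0.0061 -0.0018]
```

```bash
python3 -m handwheel '[{"dx":-0.01,"dy":-0.04,"dz":0,"ax":0,"ay":0,"az":0.1},{"dx":0,"dy":0,"dz":0,"ax":0,"ay":0,"az":0.25},{"dx":0,"dy":0,"dz":0,"ax":0,"ay":0,"az":0.35},{"dx":0,"dy":0,"dz":0,"ax":0,"ay":0,"az":0.35},{"dx":0,"dy":0,"dz":0,"ax":0,"ay":0,"az":0.35},{"dx":0,"dy":0,"dz":0,"ax":0,"ay":0,"az":0.35},{"dx":0,"dy":0,"dz":0,"ax":0,"ay":0,"az":0.35},{"dx":0,"dy":0,"dz":0,"ax":0,"ay":0,"az":0.35},{"dx":0,"dy":0,"dz":0,"ax":0,"ay":0,"az":0.3},{"dx":0,"dy":0,"dz":0,"ax":0,"ay":0,"az":0.3},{"dx":0,"dy":0,"dz":0,"ax":0,"ay":0,"az":0.3}]';python3 -m handwheel '[{"dx":0,"dy":0,"dz":0,"ax":0,"ay":0,"az":0.3},{"dx":0,"dy":0,"dz":0,"ax":0,"ay":0,"az":0.3},{"dx":0,"dy":0,"dz":0,"ax":0,"ay":0,"az":0.3},{"dx":0,"dy":0,"dz":0,"ax":0,"ay":0,"az":0.3},{"dx":0,"dy":0,"dz":0,"ax":0,"ay":0,"az":0.3},{"dx":0,"dy":0,"dz":0,"ax":0,"ay":0,"az":0.3},{"dx":0,"dy":0,"dz":0,"ax":0,"ay":0,"az":0.2},{"dx":0,"dy":0,"dz":0,"ax":0,"ay":0,"az":0.1},{"dx":0,"dy":0,"dz":0,"ax":0,"ay":0,"az":0},{"dx":0,"dy":0,"dz":0,"ax":0,"ay":0,"az":0}]'; python3 plan.py .5428 -.1249 .1704 22.4
python3 - <<'E'
from m import *
import pickle
c=bot.camera("wrist"); save(c,"w14")
t=bot.camera("top"); save(t,"t14",(300,100,480,260),4)
s=bot.camera("scene"); save(s,"s14",(240,180,390,380),3)
pickle.dump((c,t,s),open("p14.pkl","wb"))
E
```

```text
clock: 34.3
eef_pos: [0.5418, -0.1244, 0.1703]
tool_rot: [0.932, 0.362, -0.001, -0.0]
ft_force: [-6.0, 0.3, 5.6]
grip_width: 0.0146
clock: 35.3
eef_pos: [0.5415, -0.1241, 0.1703]
tool_rot: [0.977, 0.212, -0.001, -0.001]
ft_force: [-7.3, 2.8, 5.6]
grip_width: 0.015
clock 35.3 pose [ 0.5415 -0.1241  0.1703] phi 24.505306944431126 F [-7.3265  2.7614  5.5521] w 0.015004541316042286 j [-0.2254  0.3967  0.0121  1.1883  0.0003  2.4885]
shift (tool now) [ 0.0323  0.0513 -0.0033] turn [-0.0102  0.0109  0.245 ] shift in tgt axes [ 0.0341  0.0501 -0.0032]
```

View pics/w14.png

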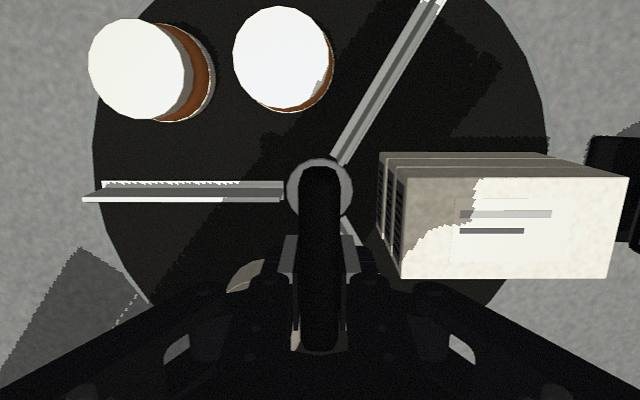

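View pics/t14.png

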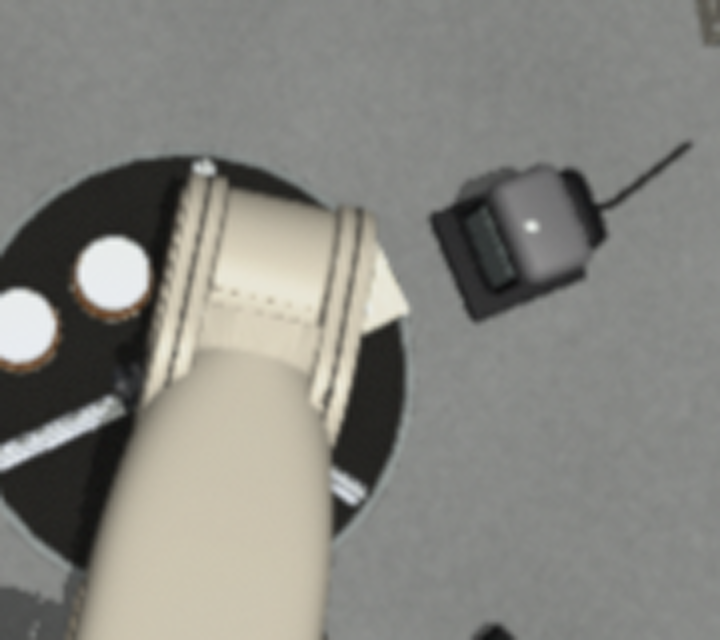

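View pics/s14.png

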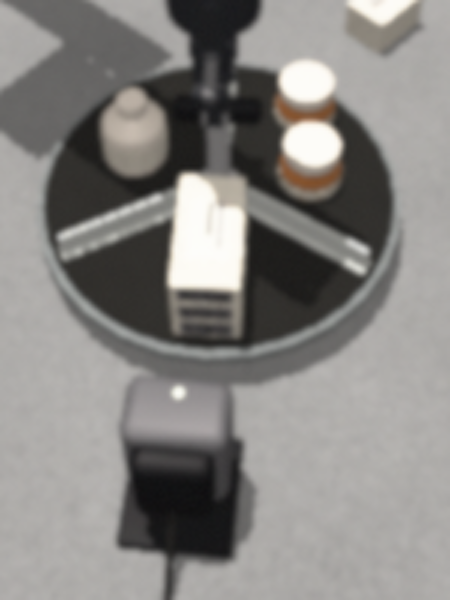

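```bash
python3 - <<'E'
from m import *
import pickle
c,t,s=pickle.load(open("p14.pkl","rb"))
save(c,"w14c",(360,130,640,300),2.8)
Q=toplane(c,[(399,178),(629,177),(606.5,278),(401.5,278)],.123);print(Q,Q.mean(0))
d=Q[1]+Q[2]-Q[0]-Q[3];print(np.degrees(np.arctan2(d[1],d[0])),[np.linalg.norm(Q[i]-Q[(i+1)%4]) for i in range(4)])
d=Q.mean(0)-[.5418,-.1243,.123];print("radial angle",np.degrees(np.arctan2(d[1],d[0])),np.linalg.norm(d))
for W in([.629,-.3424],[.6316,-.3412],[.6301,-.3438]):
    for A in([.5388,-.1246],[.5418,-.1243],[.543,-.1247]): print(W,A,np.degrees(np.arctan2(W[1]-A[1],W[0]-A[0])))
# dividers in top: left divider (axis 180deg... )
E
```

```text
[[ 0.5832 -0.1491  0.123 ]
 [ 0.6308 -0.2522  0.123 ]
 [ 0.5808 -0.2758  0.123 ]
 [ 0.5352 -0.176   0.123 ]] [ 0.5825 -0.2133  0.123 ]
-65.3502601506745 [np.float64(0.11356624801763167), np.float64(0.055350807408665936), np.float64(0.10969215178647981), np.float64(0.05507433093642978)]
radial angle -65.42038051932812 0.09786054987094461
[0.629, -0.3424] [0.5388, -0.1246] -67.50352849976741
[0.629, -0.3424] [0.5418, -0.1243] -68.20764985099272
[0.629, -0.3424] [0.543, -0.1247] -68.44404494968578
[0.6316, -0.3412] [0.5388, -0.1246] -66.80779484011039
[0.6316, -0.3412] [0.5418, -0.1243] -67.50967833952392
[0.6316, -0.3412] [0.543, -0.1247] -67.74376336432435
[0.6301, -0.3438] [0.5388, -0.1246] -67.38755942970973
[0.6301, -0.3438] [0.5418, -0.1243] -68.08616663408301
[0.6301, -0.3438] [0.543, -0.1247] -68.3204290357451
```

View pics/w14c.png

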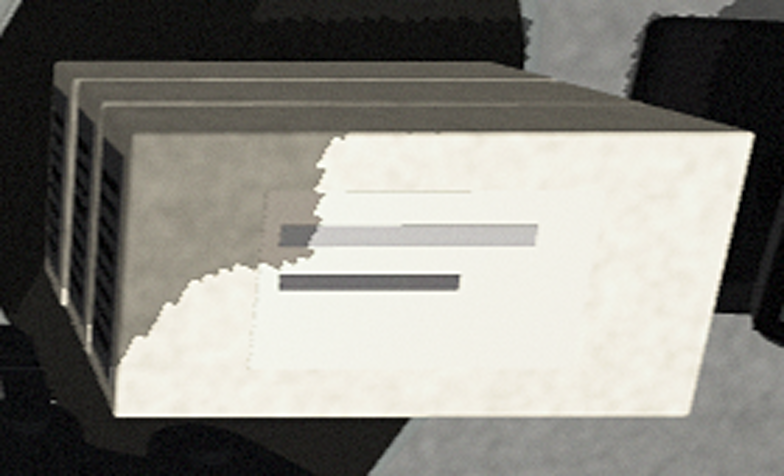

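```bash
python3 -m handwheel '[{"dx":-0.02,"dy":-0.03,"dz":0,"ax":0,"ay":0,"az":0.06},{"dx":0,"dy":0,"dz":0,"ax":0,"ay":0,"az":0.1},{"dx":0,"dy":0,"dz":0,"ax":0,"ay":0,"az":0.08},{"dx":0,"dy":0,"dz":0,"ax":0,"ay":0,"az":0.01},{"dx":0,"dy":0,"dz":0,"ax":0,"ay":0,"az":0},{"dx":0,"dy":0,"dz":0,"ax":0,"ay":0,"az":0},{"dx":0,"dy":0,"dz":0,"ax":0,"ay":0,"az":0}]'; python3 plan.py .5415 -.1241 .1703 22.35
python3 - <<'E'
from m import *
import pickle
c=bot.camera("wrist"); save(c,"w15c",(360,130,640,300),2.8)
t=bot.camera("top"); save(t,"t15",(340,130,450,230),7)
pickle.dump((c,t),open("p15.pkl","wb"))
E
```

```text
clock: 36.15
eef_pos: [0.5415, -0.124, 0.1703]
tool_rot: [0.981, 0.194, -0.0, -0.0]
ft_force: [-5.4, 1.5, 4.7]
grip_width: 0.0146
clock 36.15 pose [ 0.5415 -0.124   0.1703] phi 22.33727613706537 F [-5.3667  1.5062  4.7462] w 0.01460528578108029 j [-0.225   0.3955  0.0103  1.1862 -0.0001  2.5267]
shift (tool now) [-0.002   0.0037  0.0019] turn [-0.0021  0.0041 -0.0015] shift in tgt axes [-0.0021  0.0037  0.0019]
```

View pics/w15c.png

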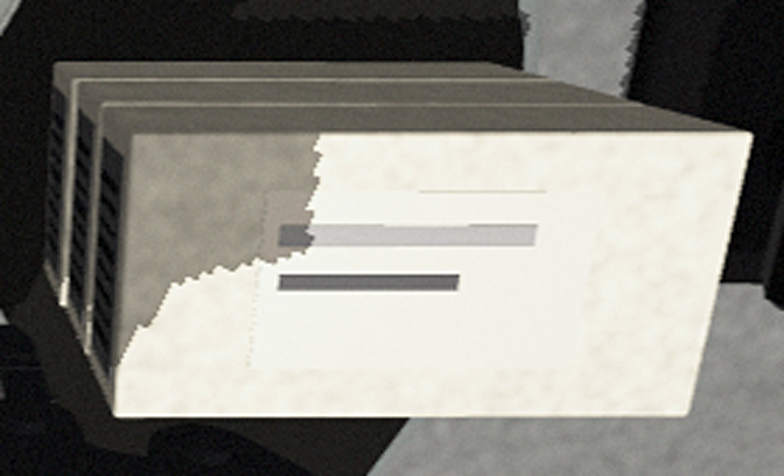

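View pics/t15.png

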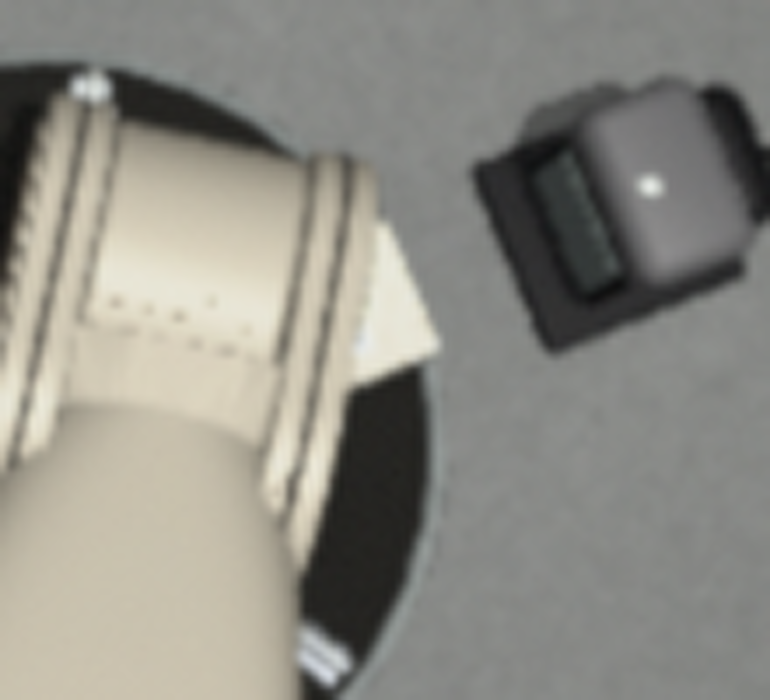

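```bash
python3 - <<'E'
from m import *
import pickle
c,t=pickle.load(open("p15.pkl","rb"))
f=lambda x,y:(340+x/7,130+y/7)
A=np.array([.5388,-.1246])
P=toplane(t,[f(440,348),f(384,222)],.123)[:,:2]
d=P-A; 
print(P,np.linalg.norm(P[0]-P[1]),"angle corner",np.degrees(np.arctan2(d[0,1],d[0,0])),np.linalg.norm(d[0]),"=> yaw",np.degrees(np.arctan2(d[0,1],d[0,0]))+np.degrees(np.arctan2(28,152.5)))
e=P[0]-P[1];print("end normal",np.degrees(np.arctan2(e[1],e[0]))+90)
for z,q in((.012,[(479,172),(552,352)]),(.085,[(541,178),(593,296)])):
    F=toplane(t,[f(*k) for k in q],z)[:,:2]; e=F[1]-F[0]; m=F.mean(0)-A; print("scanner edge normal",np.degrees(np.arctan2(e[1],e[0]))+90,"dir to mid",np.degrees(np.arctan2(m[1],m[0])))
q=np.array([(541,178),(575,152),(625,280),(593,296)]).mean(0); m=toplane(t,[f(*q)],.085)[0,:2]-A; print("win",np.degrees(np.arctan2(m[1],m[0])))
Q=toplane(c,[(360+133/2.8,130+132/2.8),(360+752/2.8,130+133/2.8),(360+688/2.8,130+415/2.8),(360+115/2.8,130+415/2.8)],.123)
d=Q[1]+Q[2]-Q[0]-Q[3];print("pile yaw wrist",np.degrees(np.arctan2(d[1],d[0])),Q.mean(0), np.degrees(np.arctan2(Q.mean(0)[1]+.124,Q.mean(0)[0]-.5415)))
E
```

```text
[[ 0.572  -0.2775]
 [ 0.6225 -0.2559]] 0.05491713497552762 angle corner -77.76393559435604 0.15644389454288324 => yaw -67.35993298659983
end normal -66.8540178209262
scanner edge normal -68.83286497503386 dir to mid -68.27548566888629
scanner edge normal -67.16507024850969 dir to mid -68.74401927541557
win -68.37915106464773
pile yaw wrist -67.72138748275832 [ 0.5794 -0.2156  0.123 ] -67.50767363377837
```

```bash
python3 -m handwheel '[{"dx":-0.01,"dy":-0.02,"dz":0,"ax":0,"ay":0,"az":0.02},{"dx":0,"dy":0,"dz":0,"ax":0,"ay":0,"az":0.02},{"dx":0,"dy":0,"dz":0,"ax":0,"ay":0,"az":0},{"dx":0,"dy":0,"dz":0,"ax":0,"ay":0,"az":0},{"dx":0,"dy":0,"dz":0,"ax":0,"ay":0,"az":0},{"dx":0,"dy":0,"dz":0,"ax":0,"ay":0,"az":0}]'; python3 plan.py .5415 -.1241 .1703 22.0
python3 - <<'E'
from m import *
s=bot.camera("scene"); save(s,"s16",(220,120,430,390),2.2)
o=bot.get_obs(); print(np.abs(o["joint_vel"]).max(),o["ft_torque"])
E
```

```text
clock: 36.85
eef_pos: [0.5415, -0.124, 0.1703]
tool_rot: [0.982, 0.191, -0.0, 0.0]
ft_force: [-4.5, 0.6, 5.2]
grip_width: 0.0148
clock 36.85 pose [ 0.5415 -0.124   0.1703] phi 22.034039251772462 F [-4.4526  0.5598  5.2328] w 0.014795443485054858 j [-0.2247  0.3948  0.0092  1.1849 -0.0007  2.5323]
shift (tool now) [-0.0016  0.0041  0.0019] turn [0.0048 0.0011 0.004 ] shift in tgt axes [-0.0016  0.0041  0.0019]
0.002013389154569543 [ 0.182   1.0654 -0.0077]
```

View pics/s16.png

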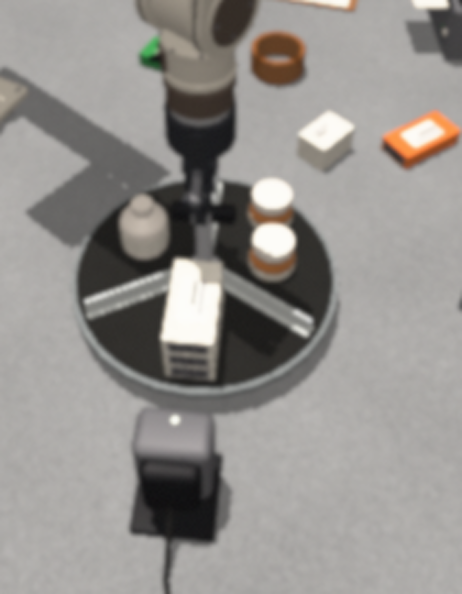

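```bash
python3 - <<'E'
from m import *
import pickle
c,t=pickle.load(open("p15.pkl","rb"))
m=toplane(t,[(340+650/7,130+186/7)],.137)[0,:2]-[.5388,-.1246]; print(np.degrees(np.arctan2(m[1],m[0])),np.linalg.norm(m))
m=m+[.5388,-.1246]-[.5418,-.1243];print(np.degrees(np.arctan2(m[1],m[0])))
print(bot.job_done())
E
```

```text
-67.81802199750595 0.25276160158045446
-68.47559936084919
the job is handed in; nothing more can be done
None
```

Both loose cartons are stacked on the carousel carton, and the pile is turned to face the scanner. I handed the job in at about 37 s with the gripper still closed on the carousel's handle.

- **Pile:** I set both cartons down until light contact (4 to 9 N) and then released them. The wrist and scene views show one straight pile, with centres within about 1.5 mm of each other.
- **Turn:** I turned the carousel by its handle. The tool reads a carousel yaw of about −68.0°. The last camera checks, before a final 0.3° turn, put the pile at about −67.4° to −67.7°, or roughly −67.7° to −68.0° after it.
- **Scanner direction:** Estimates from the images ranged from −66.8° to −68.8°, mostly −67.5° to −68.5°. I aimed for the middle, so the pile should be within roughly 1°, or 2 to 4 mm at the window.
- **Bystanders:** The last scene view shows the jars and bottle standing in their bays. The small box, tape roll and orange and green look-alikes that show in it stand undisturbed. The stamp is outside that view, and I never went near it.
- **Forces:** The residual force on the wrist while holding is about 7 N. I saw no reading above about 11 N.

Two things went less cleanly:
- Carton B's first grip pushed up on the arm by 1.7 mm, so I gripped it again 3 mm higher.
- On the way to carton A the last joint reached its limit and the empty tool tilted; I straightened it before going down.

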